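# Drop the reject tubes through the sprung flap of the scrap bin

### The job

Two of the gold tubes in the white tray are rejects, marked with a pink band: take them one at a time to the grey scrap bin, push the orange sprung flap inwards and hold it open while you let the tube drop inside, and let the flap close again before bringing the next. Go in gently, without ramming the bin, leave the three white-capped good tubes standing where they are, and do not disturb anything else on the table.

Things in the scene. Friction and masses are not known exactly. Their poses are not given: they have to be found in the camera images.
- reject_a_mid (a point): a reject: brass-gold tube, 18 mm diameter, 50 mm tall, about 40 g, standing upright on the tray floor (4 mm above the table); the point is its centre, 25 mm above its foot; z along the tube; it has a bright pink band round its middle and an open dark top
- reject_b_mid (a point): a reject: brass-gold tube, 18 mm diameter, 50 mm tall, about 40 g, standing upright on the tray floor (4 mm above the table); the point is its centre, 25 mm above its foot; z along the tube; it has a bright pink band round its middle and an open dark top
- good_a_mid (a point): a good tube: brass-gold tube, 18 mm diameter, 50 mm tall, about 40 g, standing upright on the tray floor (4 mm above the table); the point is its centre, 25 mm above its foot; z along the tube; it has a white cap and no band; it stays where it is
- good_b_mid (a point): a good tube: brass-gold tube, 18 mm diameter, 50 mm tall, about 40 g, standing upright on the tray floor (4 mm above the table); the point is its centre, 25 mm above its foot; z along the tube; it has a white cap and no band; it stays where it is
- good_c_mid (a point): a good tube: brass-gold tube, 18 mm diameter, 50 mm tall, about 40 g, standing upright on the tray floor (4 mm above the table); the point is its centre, 25 mm above its foot; z along the tube; it has a white cap and no band; it stays where it is
- scrap_bin: grey scrap bin fixed to the table, hollow, 190 (x) x 190 (y) x 270 mm high, walls 6 mm; origin: centre of its underside, z up. Front wall (x = -95) 130 mm high; then a face slopes up and back at 40 degrees from level for 110 mm, to x = -11, z = 201; above that an upright wall blocks a hand coming straight down on the mouth: come in square to the sloping face
- scrap_mouth: opening in the bin's sloping face, edged black: 55 mm up the slope (x) by 130 mm wide (y), face 5 mm thick. Origin: centre of the opening, on the face, at x = -39, z = 177 in the bin's frame; x up the slope, y level along it, z out of the bin square to the face (40 degrees from vertical, towards the robot). The upright wall starts 37 mm up the slope from the origin
- scrap_flap (a joint): orange flap, 53 x 124 x 3 mm, just inside the mouth, hinged at its upper edge, swings inwards only: 0 shut, 1.35 rad open (stop). Spring: 1 N at the free edge to start, 3 N wide open; a tube's weight does not open it. Something 20 mm thick pushed square in opens it past 1 rad; its edge then rubs 45 mm inside the face: fingers less deep may leave the tube nipped
- tray: white sorting tray fixed to the table, 200 (x) x 250 (y) x 14 mm high, floor and walls 4 mm; origin: centre of its underside
- spool_mid (a point): spool of gold bead chain, 72 mm diameter, 60 mm tall, standing; its centre; a bystander
- glue_mid (a point): white glue bottle, 44 mm diameter, 120 mm tall, standing; its centre; a bystander
- tape_mid (a point): yellow roll of tape lying flat, 84 mm outside diameter, 22 mm high; its centre; a bystander

How it is judged:
By the outcome, as a careful person would: the job done as asked, in the order asked, and still so for the second after the job is handed in, with the robot touching nothing.
It also fails if it takes over 67 s, if anything falls off the work surface, if the arm or the gripper's body presses on something with over 40 N, if the wrist force passes 120 N, or if a joint passes its speed limit or range.

### The arm

A 6-joint arm with a two-finger parallel gripper is mounted at the origin on the work surface. World frame = base frame: x ahead of the robot, y to its left, z up, the work surface at z = 0. Lengths are in m, angles in rad, forces in N, time in s.
With the tool pointing down it reaches from about 0.3 to 1 m from the base axis. Payload 5.1 kg.
Tool frame: the origin (TCP) lies between the finger pads; the fingertips stand 8 mm ahead of it and the grasp point (between the pads) lies 11 mm behind it; z points along the fingers, y is the direction in which the jaws open and shut (so a half turn about z gives the same grasp; the last joint's range is limited). The gripper opens to 95 mm and grips with 3 to 60 N. Pads are 20 mm wide; open, the fingers measure 119 mm over their backs; the gripper's body (75 mm by 180 mm) begins 59 mm behind the grasp point.
Start: joints at [-1.226, 0.124, 1.65, -0, 1.367, -0.083], TCP at [0.27, -0.591, 0.223] pointing down, gripper open.
Joint ranges: [-2.61, 2.61], [-1.02, 2.33], [0.03, 2.71], [-1.35, 4.49], [0.32, 2.68], [-2.91, 2.91]. Speed limits (rad/s): [2.57, 2.57, 3.14, 3.14, 3.14, 3.14].

### API

Orientations are given as a 3x3 rotation matrix whose columns are the frame's x, y, z axes.
In Python, from workcell import state, snapshot, hand_in gives the robot as it stands.
- The arm moves only by the tool drive_tool, never from a script. Its argument "steps" is a list of rows, each an object of numbers: "gripper": the opening in per cent of the stroke, from 0 (shut) to 100 (fully open); "x", "y", "z": the shift along the tool's x, y, z in mm; "twist": the turn about the tool's z in degrees. A call has 1 to 20 rows; each row shifts and turns the commanded pose from where the row before left it, along the tool's axes as they then stand; what a row does not reach is not made up. A row lasts 1/10 s, in which the tool goes at most 50 mm and 8.59 degrees, less where a joint would pass 70% of its speed; a pose out of reach is approached as far as the arm can. A call with a gripper value outside its range is refused whole. The fingers move at their own pace and stop on an object; "squeeze" is the grip in N (left out, the last holds). Time passes only in rows, so rows that do not move let the fingers close. It gives the time, the measured TCP pose, the force and the opening at its end, in the units of the state.
- state(): the state, without advancing time (a new reading comes with each control period).
- snapshot(name): name is "side" or "top" or "wrist"; returns a dict with "img" (420x560x3 uint8, blue, green, red), "range_z" (420x560 float32, m along the optical axis (not along the pixel's ray), 0 where there is no reading), "fx", "fy", "cx", "cy" (pixels), "R" (3x3) and "t" (3): a world point X has camera coordinates R X + t. Camera axes: x right, y down, z forward; pixel columns grow to the right and rows downward; lengths in m; the calibration is good to about 2 mm. The wrist camera is an equidistant fisheye: a pixel r from the principal point sees the ray r / f radians off the axis. A picture is of the moment at which its call begins.
- hand_in(): hands the job in, once; it reports no verdict.
The state is a dict: "time_s": time; "qpos": joint angles; "joint_velocities": joint speeds; "tau": joint torques, N m; "position": TCP position; "ee_rot": TCP orientation; "force": force on the tool from outside, world axes, zero at the start; "wrist_torque": the same for the moment, N m; "grip_width": finger opening in m.
Only numpy, scipy, OpenCV 4.12 (cv2) and the standard library are available. Lean on these libraries where they do the work, as an engineer would, in place of code of your own. Each camera call takes 0.05 s, during which the arm holds its last target.

## Working session

There is one attempt and no reset: what is moved stays moved. The work goes in short steps, Python scripts to look and compute and a tool call to move; the robot and the scene stay as the last step left them, time stands still between calls to the robot, and variables do not carry over. Pictures are saved under pics/ and viewed, and the job is handed in when it is done.

Besides the shell and the picture viewer there is one more tool, called after "Request:" as name([rows], argument=value, ...), one row to a line, values as JSON. drive_tool: Moves the arm, as the interface text tells. Its arguments: {"type":"object","properties":{"steps":{"type":"array"},"squeeze":{"type":"number"}},"required":["steps"]}

```bash
mkdir -p pics; ls
python3 - <<'E'
from workcell import state,snapshot
import cv2,numpy as np,pickle
s=state();print(s)
d={}
for n in ["side","top","wrist"]:
    a=snapshot(n);d[n]=a;cv2.imwrite(f"pics/{n}0.png",a["img"]);print(n,a["fx"],a["fy"],a["cx"],a["cy"],a["R"],a["t"])
pickle.dump(d,open("snap0.pkl","wb"))
E
```

```text
pics
{'time_s': 0.0, 'qpos': array([-1.22560597e+00,  1.24496029e-01,  1.65169315e+00,  4.51324357e-06,
        1.36753593e+00, -8.26119233e-02]), 'joint_velocities': array([-0.00012334, -0.00021485,  0.00080054,  0.00011768,  0.00046583,
        0.00211835]), 'tau': array([ 9.35779135e-04, -4.17599702e+01, -3.59932923e+01,  7.74039980e-02,
        4.89701517e-02, -1.69333694e-04]), 'position': array([ 0.26941465, -0.59082505,  0.22138161]), 'ee_rot': array([[ 9.09880163e-01,  4.14870551e-01, -7.17413168e-04],
       [ 4.14871132e-01, -9.09877965e-01,  2.00816379e-03],
       [ 1.80369587e-04, -2.12482241e-03, -9.99997726e-01]]), 'force': array([ 0.14901929,  0.50698714, -0.24169267]), 'wrist_torque': array([ 0.00934156, -0.01367212, -0.03667618]), 'grip_width': 0.09509827799381296}
side 482.21120728617586 482.21120728617586 271.5845727060465 214.70259825749477 [[-0.82383314 -0.56683172  0.00087483]
 [-0.34651823  0.50240697 -0.79215677]
 [ 0.44858006 -0.65290814 -0.61031703]] [0.49628258 0.2893128  1.17633998]
top 386.1775897215153 386.1775897215153 281.70850379631037 211.6724457580584 [[ 0.0033968  -0.99998292  0.00475577]
 [-0.98683615 -0.00412102 -0.16167077]
 [ 0.1616876  -0.004144   -0.98683329]] [0.01892513 0.57725012 0.95510971]
wrist 325.19226210127806 325.19226210127806 276.15527906992554 211.16486350374254 [[ 4.15398347e-01 -9.09639298e-01 -7.49406784e-04]
 [-8.82904872e-01 -4.03387726e-01  2.40327549e-01]
 [-2.18913684e-01 -9.91700115e-02 -9.70691562e-01]] [-0.64885371 -0.02834434  0.3890713 ]
```

View pics/top0.png

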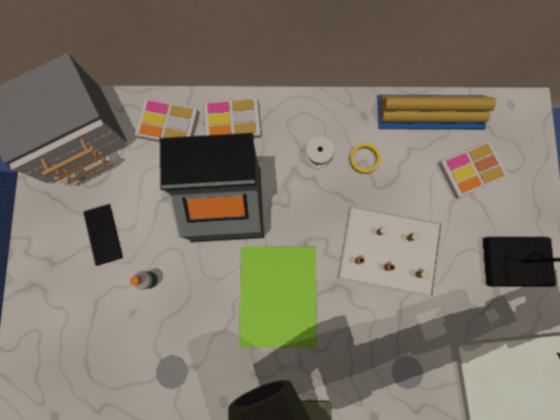

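View pics/side0.png

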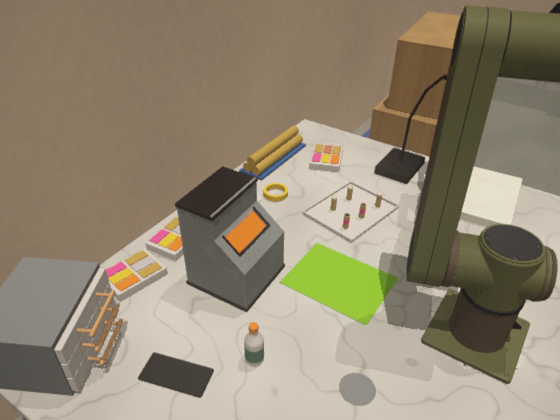

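View pics/wrist0.png

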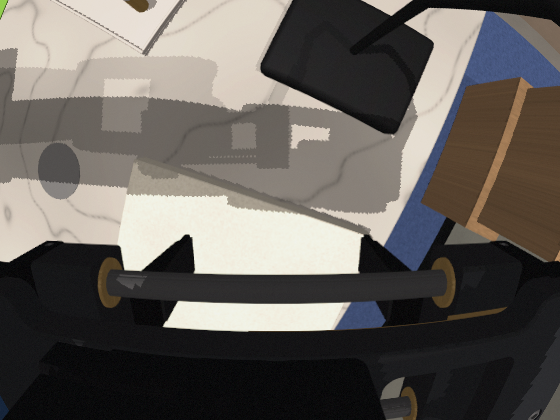

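The top view shows the tray around pixel (390,250) with five tubes, and the bin at (215,190) with its mouth facing down (-x). I'll enlarge both.

Run:
```python
import cv2,pickle,numpy as np
d=pickle.load(open("snap0.pkl","rb"))
t=d["top"]["img"]
a=cv2.resize(t[200:300,330:450],None,fx=6,fy=6,interpolation=cv2.INTER_CUBIC);cv2.imwrite("pics/t_tray.png",a)
a=cv2.resize(t[125:250,150:275],None,fx=4.8,fy=4.8,interpolation=cv2.INTER_CUBIC);cv2.imwrite("pics/t_bin.png",a)
a=cv2.resize(d["side"]["img"][170:250,290:410],None,fx=6,fy=6,interpolation=cv2.INTER_CUBIC);cv2.imwrite("pics/s_tray.png",a)
```

```text
(no output)
```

View pics/t_tray.png

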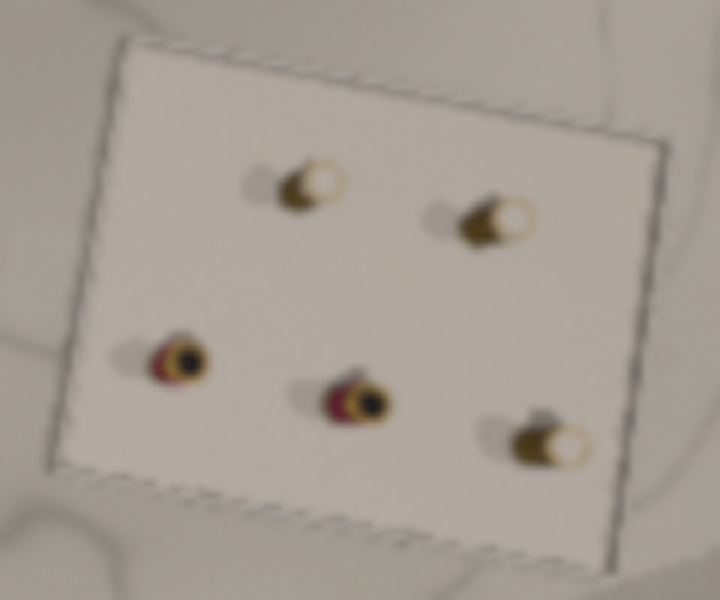

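View pics/t_bin.png

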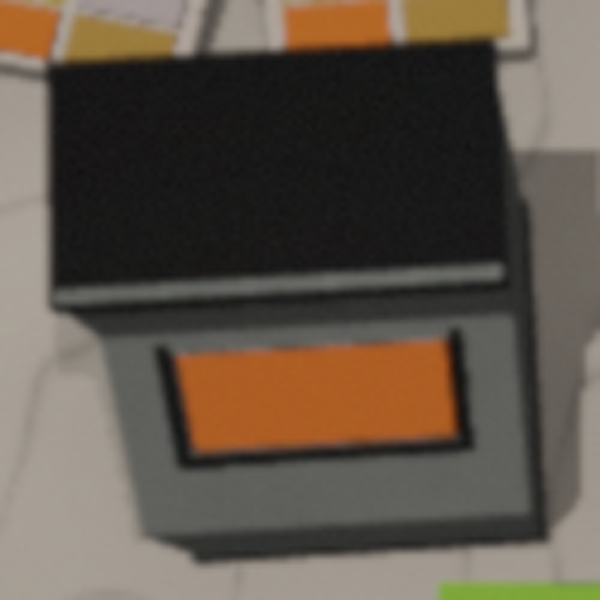

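View pics/s_tray.png

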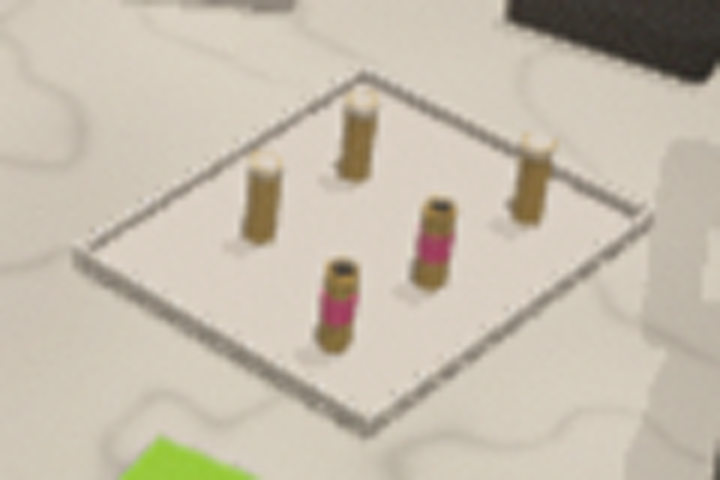

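```bash
cat > h.py <<'E'
import cv2,pickle,numpy as np
from scipy.optimize import least_squares
def ray(c,u,v):
    d=c["R"].T@np.array([(u-c["cx"])/c["fx"],(v-c["cy"])/c["fy"],1.0]); o=-c["R"].T@c["t"]; return o,d
def onz(c,u,v,z):
    o,d=ray(c,u,v); return o+d*(z-o[2])/d[2]
def proj(c,X):
    p=np.asarray(X)@c["R"].T+c["t"]; return np.c_[c["fx"]*p[:,0]/p[:,2]+c["cx"],c["fy"]*p[:,1]/p[:,2]+c["cy"]]
def cloud(c):
    v,u=np.mgrid[:420,:560]; z=c["range_z"]; P=np.stack([(u-c["cx"])/c["fx"]*z,(v-c["cy"])/c["fy"]*z,z],-1)
    return (P-c["t"])@c["R"]
E
python3 - <<'E'
from h import *
np.set_printoptions(precision=4,suppress=True)
d=pickle.load(open("snap0.pkl","rb"));t=d["top"];s=d["side"]
f=lambda x,y:(330+(x+.5)/6-.5,200+(y+.5)/6-.5)
fs=lambda x,y:(290+(x+.5)/6-.5,170+(y+.5)/6-.5)
for n,p,q in [("ra",(187,361),(344,269)),("rb",(372,404),(440,206)),("ga",(323,183),(265,158)),("gb",(513,219),(363,98)),("gc",(567,446),(538,140))]:
    a=onz(t,*f(*p),.054);b=onz(s,*fs(*q),.054);print(n,a,b)
print("tray corners",[onz(t,*f(*p),.014)[:2] for p in [(122,37),(667,143),(612,570),(50,468)]])
# bin
fb=lambda P:150-.5+(np.array(P)[:,0]+.5)/4.8, 
im=np.array([(185,463),(470,443),(162,350),(455,333),(53,68),(493,43),(503,265),(55,290)],float)
px=(im+.5)/4.8-.5+[150,125]
def mod(p):
    x,y,w=p;c,s_=np.cos(w),np.sin(w);th=np.radians(40)
    ux=np.array([np.cos(th),0,np.sin(th)]);o=np.array([-.039,0,.177])
    L=[o-ux*.0275+[0,.065,0],o-ux*.0275-[0,.065,0],o+ux*.0275+[0,.065,0],o+ux*.0275-[0,.065,0],[.095,.095,.27],[.095,-.095,.27],[-.011,-.095,.27],[-.011,.095,.27]]
    return np.array(L)@np.array([[c,s_,0],[-s_,c,0],[0,0,1]])+[x,y,0]
r=least_squares(lambda p:(proj(t,mod(p))-px).ravel(),[.6,.2,0]);print(r.x,r.fun.reshape(-1,2))
# depth on face
C=cloud(t);R=np.array([[np.cos(r.x[2]),-np.sin(r.x[2])],[np.sin(r.x[2]),np.cos(r.x[2])]])
L=C.copy();L[...,:2]=(C[...,:2]-r.x[:2])@R
for q in [(216,229),(180,215),(258,220),(216,160),(216,208),(190,240)]: print(q,L[q[1],q[0]])
m=(abs(L[...,1])<.085)&(L[...,0]>-.088)&(L[...,0]<-.02)&(L[...,2]>.12)&(L[...,2]<.21)&((L[...,0]<-.066)|(abs(L[...,1])>.07))
P=L[m];A=np.c_[P[:,:2],np.ones(len(P))];k=np.linalg.lstsq(A,P[:,2],rcond=None)[0];print(len(P),k,np.degrees(np.arctan(k[0])),"z at -39:",k@[-.039,0,1])
# wall side edges
for z0 in(.06,.24):
    m=(L[...,2]>z0)&(abs(L[...,0])<.15)&(abs(L[...,1])<.15);print(L[m].min(0),L[m].max(0))
m=(L[...,2]>.26)&(L[...,2]<.28)&(abs(L[...,0])<.15)&(abs(L[...,1])<.15);print(np.percentile(L[m],[1,50,99],axis=0))
E
```

```text
ra [ 0.4537 -0.179   0.054 ] [ 0.4501 -0.182   0.054 ]
rb [ 0.4361 -0.2563  0.054 ] [ 0.4339 -0.2585  0.054 ]
ga [ 0.5294 -0.2393  0.054 ] [ 0.5298 -0.2448  0.054 ]
gb [ 0.5143 -0.3197  0.054 ] [ 0.5129 -0.3254  0.054 ]
gc [ 0.4189 -0.3374  0.054 ] [ 0.4171 -0.3428  0.054 ]
tray corners [array([ 0.5995, -0.1625]), array([ 0.5525, -0.4043]), array([ 0.3662, -0.3687]), array([ 0.4089, -0.1263])]
[0.6058 0.1727 0.065 ] [[ 0.9457 -2.4038]
 [-1.7013 -1.6471]
 [ 1.6053  0.0754]
 [-0.8419  0.1421]
 [-0.1695 -0.8934]
 [-0.1697 -0.9095]
 [ 0.3101  2.4542]
 [-0.0134  2.7604]]
(216, 229) [-0.0848  0.0079  0.1372]
(180, 215) [-0.0514  0.0839  0.1659]
(258, 220) [-0.0715 -0.0919  0.1506]
(216, 160) [ 0.0395 -0.0186  0.2735]
(216, 208) [-0.0415  0.0006  0.1728]
(190, 240) [-0.0953  0.0945  0.025 ]
1078 [0.8441 0.0007 0.2108] 40.167687204200035 z at -39: 0.1778762678933945
[-0.0959 -0.0961  0.0601] [0.0968 0.0988 0.2765]
[-0.0142 -0.0961  0.2401] [0.0968 0.0988 0.2765]
[[-0.0135 -0.0944  0.2659]
 [ 0.0395  0.001   0.2712]
 [ 0.0951  0.096   0.2743]]
```

The rejects are at about (0.452,-0.180) and (0.435,-0.257), and the two cameras agree within 4 mm. The bin fits at (0.606,0.173) with yaw 0.065, and its face measures 40.2° as specified. The mouth needs the tool tilted 40°, but the documented rows only turn about the tool's z. I'll start with a plain documented move and read what comes back.

Request:
drive_tool([
  {"gripper": 50, "twist": 8},
])

```text
schema error: expected keys gripper, x, y, z, twist
```

The schema wants exactly those five keys in every row, so there is no tilt key. I'll make the first real move and check how twist behaves.

Request:
drive_tool([
  {"gripper": 50, "x": 0, "y": 0, "z": 0, "twist": 8},
])

```text
time_s: 0.25
position: [0.2695, -0.5911, 0.222]
ee_rot: [[0.96, 0.281, -0.0], [0.281, -0.96, 0.001], [-0.0, -0.001, -1.0]]
force: [0.0, 0.5, -0.1]
grip_width: 0.0912
```

Run:
```python
import workcell
s=workcell.state();print(s["time_s"],s["position"],s["ee_rot"],s["qpos"],s["grip_width"])
```

```text
0.25 [ 0.26952961 -0.59109862  0.22195828] [[ 9.59734468e-01  2.80908512e-01 -3.98402137e-04]
 [ 2.80908785e-01 -9.59733838e-01  1.10210308e-03]
 [-7.27698752e-05 -1.16964097e-03 -9.99999313e-01]] [-1.22557907e+00  1.24200383e-01  1.65104139e+00 -1.98513477e-06
  1.36752278e+00  6.04768135e-02] 0.09123776702257565
```

Twist is a pure turn about tool z, and positive twist lowers the yaw. The only documented behaviour that could tilt the tool is "a pose out of reach is approached as far as the arm can". I'll test it high up and clear of everything, moving out along the bin's heading.

Request:
drive_tool([
  {"gripper": 50, "x": 0, "y": 0, "z": -45, "twist": 6.3},
  {"gripper": 50, "x": 0, "y": 0, "z": -45, "twist": 6.3},
  {"gripper": 50, "x": 0, "y": -20, "z": -40, "twist": 0},
  {"gripper": 50, "x": 20, "y": -30, "z": -30, "twist": 0},
  {"gripper": 50, "x": 30, "y": -30, "z": -25, "twist": 0},
  {"gripper": 50, "x": 32, "y": -33, "z": -15, "twist": 0},
  {"gripper": 50, "x": 35, "y": -35, "z": 0, "twist": 0},
  {"gripper": 50, "x": 35, "y": -35, "z": 0, "twist": 0},
  {"gripper": 50, "x": 35, "y": -35, "z": 0, "twist": 0},
  {"gripper": 50, "x": 35, "y": -35, "z": 0, "twist": 0},
  {"gripper": 50, "x": 35, "y": -35, "z": 0, "twist": 0},
  {"gripper": 50, "x": 35, "y": -35, "z": 0, "twist": 0},
  {"gripper": 50, "x": 35, "y": -35, "z": 0, "twist": 0},
  {"gripper": 50, "x": 35, "y": -35, "z": 0, "twist": 0},
  {"gripper": 50, "x": 35, "y": -35, "z": 0, "twist": 0},
  {"gripper": 50, "x": 35, "y": -35, "z": 0, "twist": 0},
  {"gripper": 50, "x": 35, "y": -35, "z": 0, "twist": 0},
  {"gripper": 50, "x": 35, "y": -35, "z": 0, "twist": 0},
  {"gripper": 50, "x": 35, "y": -35, "z": 0, "twist": 0},
  {"gripper": 50, "x": 35, "y": -20, "z": 0, "twist": 0},
])

```text
time_s: 2.25
position: [0.801, 0.0376, 0.4222]
ee_rot: [[0.997, 0.071, -0.001], [0.071, -0.997, 0.001], [-0.001, -0.001, -1.0]]
force: [-0.4, -0.1, 0.3]
grip_width: 0.0474
```

```bash
cat > st.py <<'E'
import workcell,numpy as np
np.set_printoptions(precision=4,suppress=True)
s=workcell.state();R=s["ee_rot"]
print(s["time_s"],s["position"],"q",s["qpos"],"F",s["force"],"g",s["grip_width"]);print(R)
print("tilt",np.degrees(np.arccos(-R[2,2])),"tilt heading",np.arctan2(R[1,2],R[0,2]),"x yaw",np.arctan2(R[1,0],R[0,0]))
E
python3 st.py
```

```text
2.25 [0.801  0.0376 0.4222] q [-0.0202  0.4336  0.9497  0.0006  1.759   1.4799] F [-0.3557 -0.102   0.3296] g 0.047432534138877554
[[ 0.9975  0.0707 -0.0007]
 [ 0.0707 -0.9975  0.0006]
 [-0.0007 -0.0007 -1.    ]]
tilt 0.055025072778146306 tilt heading 2.4147199617495843 x yaw 0.07079183215616335
```

Request:
drive_tool([
  {"gripper": 50, "x": 40, "y": -20, "z": 0, "twist": 0},
  {"gripper": 50, "x": 40, "y": -20, "z": 0, "twist": 0},
  {"gripper": 50, "x": 40, "y": -20, "z": 0, "twist": 0},
  {"gripper": 50, "x": 40, "y": -5, "z": 0, "twist": 0},
  {"gripper": 50, "x": 40, "y": 0, "z": 0, "twist": 0},
  {"gripper": 50, "x": 40, "y": 0, "z": 0, "twist": 0},
])

```text
time_s: 2.85
position: [0.9694, 0.1053, 0.3808]
ee_rot: [[0.998, 0.069, 0.014], [0.069, -0.998, 0.003], [0.014, -0.002, -1.0]]
force: [0.5, -0.2, -4.3]
grip_width: 0.0477
```

```bash
python3 st.py
```

```text
2.85 [0.9694 0.1053 0.3808] q [0.0525 1.0801 0.0407 0.0025 2.0067 1.5556] F [ 0.5232 -0.2003 -4.3438] g 0.047736293037840154
[[ 0.9975  0.0687  0.014 ]
 [ 0.0687 -0.9976  0.003 ]
 [ 0.0142 -0.002  -0.9999]]
tilt 0.8214002812552936 tilt heading 0.20988082698882893 x yaw 0.06874405528070934
```

A small tilt of 0.8° has started. Pushing further.

Request:
drive_tool([
  {"gripper": 50, "x": 50, "y": 0, "z": 0, "twist": 0},
  {"gripper": 50, "x": 50, "y": 0, "z": 0, "twist": 0},
  {"gripper": 50, "x": 50, "y": 0, "z": 0, "twist": 0},
  {"gripper": 50, "x": 50, "y": 0, "z": 0, "twist": 0},
])

```text
time_s: 3.25
position: [1.024, 0.1034, 0.3514]
ee_rot: [[0.986, 0.069, 0.153], [0.067, -0.998, 0.016], [0.153, -0.006, -0.988]]
force: [0.3, 0.7, -0.5]
grip_width: 0.0474
```

```bash
python3 st.py
```

```text
3.25 [1.024  0.1034 0.3514] q [0.046  1.1216 0.027  0.0095 1.8392 1.5518] F [ 0.3227  0.6687 -0.5394] g 0.04743458498240565
[[ 0.9859  0.0686  0.1525]
 [ 0.0669 -0.9976  0.0162]
 [ 0.1533 -0.0057 -0.9882]]
tilt 8.824239223433965 tilt heading 0.10563317390137587 x yaw 0.0677751173911017
```

The tilt is building and stays in the right plane. Continuing, with the push kept roughly level.

Request:
drive_tool([
  {"gripper": 50, "x": 45, "y": 0, "z": 10, "twist": 0},
  {"gripper": 50, "x": 45, "y": 0, "z": 12, "twist": 0},
  {"gripper": 50, "x": 45, "y": 0, "z": 14, "twist": 0},
  {"gripper": 50, "x": 45, "y": 0, "z": 16, "twist": 0},
  {"gripper": 50, "x": 45, "y": 0, "z": 18, "twist": 0},
  {"gripper": 50, "x": 45, "y": 0, "z": 20, "twist": 0},
])

```text
time_s: 3.85
position: [1.1074, 0.104, 0.2538]
ee_rot: [[0.948, 0.07, 0.309], [0.063, -0.998, 0.031], [0.311, -0.01, -0.95]]
force: [-0.5, 0.1, -0.8]
grip_width: 0.0479
```

```bash
python3 st.py
```

```text
3.85 [1.1074 0.104  0.2538] q [0.0407 1.2296 0.0268 0.0186 1.5696 1.5463] F [-0.5393  0.1081 -0.8239] g 0.04794724635926957
[[ 0.9484  0.0697  0.3093]
 [ 0.0631 -0.9975  0.0312]
 [ 0.3108 -0.0101 -0.9504]]
tilt 18.114613944233646 tilt heading 0.10054775494160553 x yaw 0.06643024361190307
```

Request:
drive_tool([
  {"gripper": 50, "x": 48, "y": 0, "z": 0, "twist": 0},
  {"gripper": 50, "x": 48, "y": 0, "z": 0, "twist": 0},
  {"gripper": 50, "x": 48, "y": 0, "z": 0, "twist": 0},
  {"gripper": 50, "x": 48, "y": 0, "z": 0, "twist": 0},
])

```text
time_s: 4.25
position: [1.1363, 0.1022, 0.2819]
ee_rot: [[0.902, 0.071, 0.425], [0.059, -0.997, 0.041], [0.427, -0.012, -0.904]]
force: [0.5, 0.5, -0.4]
grip_width: 0.0474
```

```bash
python3 st.py
```

```text
4.25 [1.1363 0.1022 0.2819] q [0.0362 1.2159 0.0252 0.0262 1.4597 1.5419] F [ 0.4734  0.5022 -0.4145] g 0.04741633039023239
[[ 0.9023  0.0707  0.4253]
 [ 0.0586 -0.9974  0.0415]
 [ 0.4272 -0.0125 -0.9041]]
tilt 25.299635165709333 tilt heading 0.09714836947075133 x yaw 0.06486692825689237
```

Tilt by pushing past reach works (25° now). Next I'll fit the kinematics from the recorded poses, so I can plan the reverse (untilting near the inner limit) and check the bin pose.

```bash
cat > kin.py <<'E'
import numpy as np
from scipy.optimize import least_squares
from scipy.spatial.transform import Rotation as Ro
lo=np.array([-2.61,-1.02,.03,-1.35,.32,-2.91]);hi=np.array([2.61,2.33,2.71,4.49,2.68,2.91])
DATA=[([-1.2256,.1245,1.6514,0,1.3675,-.0826],[.2695,-.5910,.2218]),([-.0202,.4336,.9497,.0006,1.759,1.4799],[.801,.0376,.4222]),
([.0525,1.0801,.0407,.0025,2.0067,1.5556],[.9694,.1053,.3808]),([.046,1.1216,.027,.0095,1.8392,1.5518],[1.024,.1034,.3514]),
([.0407,1.2296,.0268,.0186,1.5696,1.5463],[1.1074,.104,.2538]),([.0362,1.2159,.0252,.0262,1.4597,1.5419],[1.1363,.1022,.2819])]
def fk(q,k):
    h,a,L2,L3,d,off,j3off,dl=k
    # arm plane rotates with j1; pitch about local y
    R1=Ro.from_euler('z',q[0]); p=np.array([a,off,h])
    e=lambda t:np.array([np.sin(t),0,np.cos(t)])
    p=p+L2*e(q[1])+L3*e(q[1]+q[2]+j3off)
    # forearm frame z along forearm; j4 roll about forearm, j5 pitch, j6 about tool
    Rf=R1*Ro.from_euler('y',q[1]+q[2]); 
    R=Rf*Ro.from_euler('z',q[3]*S[0])*Ro.from_euler('y',q[4])*Ro.from_euler('z',S[1]*q[5]+np.pi/2)
    # wrist lateral offset after j4
    Rw=Rf*Ro.from_euler('z',q[3]*S[0])
    pos=R1.apply(p)+Rw.apply([0,dl,0])+R.apply([0,0,d])
    return pos,R.as_matrix()
S=[1,1]
E
python3 - <<'E'
from kin import *
import kin
np.set_printoptions(precision=4,suppress=True)
f=lambda k:np.concatenate([fk(q,k)[0]-p for q,p in DATA])
r=least_squares(lambda k:np.r_[f(k),1e-3*(k[5]),1e-3*k[7],1e-3*k[6]],[.3,0,.5,.45,.2,.05,0,0])
print(r.x,r.fun.reshape(-1,3)[:6] if 0 else r.fun)
Rt=np.array([[.9023,.0707,.4253],[.0586,-.9974,.0415],[.4272,-.0125,-.9041]])
R0=np.array([[.90988,.41488,0],[.41488,-.90988,0],[0,0,-1]])
for S in [(1,1),(1,-1),(-1,1),(-1,-1)]:
    kin.S=S;print(S,np.abs(fk(DATA[-1][0],r.x)[1]-Rt).max(),np.abs(fk(DATA[0][0],r.x)[1]-R0).max())
print(fk(DATA[0][0],r.x)[1])
E
```

```text
[ 0.2237  0.0005  0.4522  0.6141  0.2843  0.0567  0.0693 -0.0031] [-0.      0.     -0.      0.0001  0.      0.     -0.0001 -0.     -0.
  0.      0.      0.     -0.      0.      0.      0.      0.     -0.
  0.0001 -0.      0.0001]
(1, 1) 7.271424079905581e-05 0.0018011833889209881
(1, -1) 1.996539864275433 0.15529180398772796
(-1, 1) 0.052080849777568564 0.0018011833889209881
(-1, -1) 1.9973212494900543 0.15529180398772796
[[ 0.9657  0.2596 -0.0006]
 [ 0.2596 -0.9657  0.0017]
 [-0.0001 -0.0018 -1.    ]]
```

```bash
cat >> kin.py <<'E'
K=[ 0.2237,0.0005,0.4522,0.6141,0.2843,0.0567,0.0693,-0.0031]
def refine():
    f=lambda k:np.concatenate([fk(q,k)[0]-p for q,p in DATA])
    return least_squares(lambda k:np.r_[f(k),1e-3*(k[5]),1e-3*k[7],1e-3*k[6]],K).x
K=refine()
def solve(p,R,q0,w):
    def f(q):
        pp,RR=fk(q,K);return np.r_[pp-p,w*Ro.from_matrix(RR@R.T).as_rotvec()]
    r=least_squares(f,np.clip(q0,lo+1e-6,hi-1e-6),bounds=(lo,hi));return r.x
def sim(q,rows,w=.58):
    p,R=fk(q,K)
    for x,y,z,t in rows:
        p=p+R@np.array([x,y,z])/1e3;R=R@Ro.from_euler('z',t,degrees=True).as_matrix()
        q=solve(p,R,q,w);p,R=fk(q,K)
    return q,p,R
def show(q):
    p,R=fk(q,K);z=R[:,2];print(p.round(4),"q",np.round(q,3),"tilt %.1f head %.3f xyaw %.3f"%(np.degrees(np.arccos(-z[2])),np.arctan2(z[1],z[0]),np.arctan2(R[1,0],R[0,0])))
E
python3 - <<'E'
from kin import *
q=np.array(DATA[-1][0])
for w in(.3,.58,1):
    print(w);q2=q
    for i in range(3):
        q2,_,_=sim(q2,[(48,0,0,0)]*4,w);show(q2)
w=.58
# inward with 40deg tilt
th=np.radians(40);hd=.08
z=np.array([np.sin(th)*np.cos(hd),np.sin(th)*np.sin(hd),-np.cos(th)]);y=np.array([np.sin(hd),-np.cos(hd),0]);x=np.cross(y,z);R=np.c_[x,y,z]
print(R)
for zz in(.25,.4,.5):
  for r in (.7,.55,.45,.35,.3,.25,.2):
    p=np.array([r,.055+.08*r,zz]);qq=solve(p,R,[0,.3,1.8,0,.6,1.5],w);print(zz,r,end=' ');show(qq)
# bin pose
th=np.radians(40);hd=.065
z=np.array([np.sin(th)*np.cos(hd),np.sin(th)*np.sin(hd),-np.cos(th)]);y=np.array([np.sin(hd),-np.cos(hd),0]);x=np.cross(y,z);R=np.c_[x,y,z]
for dep in(-.1,.052):
    show(solve(np.array([.567,.170,.177])+z*dep,R,[.2,.3,1.8,0,.6,1.5],w))
E
```

```text
0.3
[1.2011 0.104  0.3519] q [0.032 1.192 0.03  0.045 1.174 1.534] tilt 42.8 head 0.093 xyaw 0.058
[1.2319 0.1029 0.461 ] q [0.028 1.142 0.03  0.065 0.954 1.524] tilt 58.3 head 0.090 xyaw 0.045
[1.2282 0.0989 0.5925] q [0.023 1.067 0.03  0.085 0.802 1.513] tilt 71.3 head 0.087 xyaw 0.017
0.58
[1.1598 0.1004 0.3246] q [0.032 1.188 0.03  0.035 1.356 1.538] tilt 32.6 head 0.095 xyaw 0.063
[1.1744 0.0983 0.3836] q [0.028 1.15  0.03  0.043 1.272 1.534] tilt 39.6 head 0.093 xyaw 0.060
[1.1791 0.0956 0.4551] q [0.024 1.1   0.03  0.052 1.205 1.53 ] tilt 46.3 head 0.091 xyaw 0.056
1
[1.1412 0.0988 0.3126] q [0.032 1.189 0.03  0.03  1.433 1.538] tilt 28.1 head 0.096 xyaw 0.064
[1.1437 0.0958 0.3475] q [0.028 1.161 0.03  0.035 1.411 1.535] tilt 30.9 head 0.095 xyaw 0.063
[1.1438 0.093  0.3857] q [0.025 1.13  0.03  0.039 1.394 1.533] tilt 33.7 head 0.094 xyaw 0.062
[[ 0.76359441  0.07991469  0.64073179]
 [ 0.06121821 -0.99680171  0.05136818]
 [ 0.64278761  0.         -0.76604444]]
0.25 0.7 [0.7   0.111 0.25 ] q [ 0.082 -0.123  1.964 -0.002  0.602  1.574] tilt 40.0 head 0.080 xyaw 0.080
0.25 0.55
[... 1692 characters left out ...]
6  1.995 -0.003  1.225  1.575] tilt 40.0 head 0.080 xyaw 0.080
0.5 0.35 [0.35  0.083 0.5  ] q [ 0.087 -1.019  2.089 -0.004  1.374  1.577] tilt 40.0 head 0.080 xyaw 0.080
0.5 0.3 [0.3271 0.0939 0.5149] q [ 0.186 -1.02   2.054 -0.077  1.44   1.664] tilt 38.5 head 0.063 xyaw 0.080
0.5 0.25 [0.2933 0.1139 0.5302] q [ 0.396 -1.02   2.02  -0.219  1.523  1.838] tilt 37.4 head 0.031 xyaw 0.079
0.5 0.2 [0.2263 0.1444 0.5423] q [ 0.875 -1.02   2.    -0.5    1.693  2.205] tilt 37.6 head -0.017 xyaw 0.078
[0.5029 0.1658 0.2536] q [ 0.296 -0.584  2.299 -0.217  0.753  1.909] tilt 40.0 head 0.065 xyaw 0.065
[0.6004 0.1722 0.1372] q [ 0.246 -0.188  2.226 -0.282  0.429  1.968] tilt 40.0 head 0.065 xyaw 0.065
```

Run:
```python
from kin import *
def Rt(th,hd):
    th=np.radians(th);z=np.array([np.sin(th)*np.cos(hd),np.sin(th)*np.sin(hd),-np.cos(th)]);y=np.array([np.sin(hd),-np.cos(hd),0]);return np.c_[np.cross(y,z),y,z]
w=.58
for x,y in [(.5,0),(.6,0.),(.7,0.),(.45,.1),(.75,-.3),(.45,-.2)]:
  for zz in(.2,.12,.06,.03):
    qq=solve(np.array([x,y,zz]),Rt(40,.09),[0,.3,1.8,0,.6,1.5],w);print(x,y,zz,end=' ');show(qq)
```

```text
0.5 0 0.2 [ 0.5 -0.   0.2] q [-0.221 -0.665  2.432  0.302  0.724  1.1  ] tilt 40.0 head 0.090 xyaw 0.090
0.5 0 0.12 [ 0.5  -0.    0.12] q [-0.221 -0.555  2.51   0.389  0.546  0.992] tilt 40.0 head 0.090 xyaw 0.090
0.5 0 0.06 [ 0.5  -0.    0.06] q [-0.222 -0.423  2.545  0.536  0.397  0.827] tilt 40.0 head 0.090 xyaw 0.090
0.5 0 0.03 [0.5  0.   0.03] q [-0.223 -0.34   2.553  0.674  0.323  0.679] tilt 40.0 head 0.090 xyaw 0.090
0.6 0.0 0.2 [0.6 0.  0.2] q [-0.168 -0.349  2.235  0.297  0.595  1.123] tilt 40.0 head 0.090 xyaw 0.090
0.6 0.0 0.12 [ 0.6  -0.    0.12] q [-0.168 -0.238  2.296  0.402  0.433  1.002] tilt 40.0 head 0.090 xyaw 0.090
0.6 0.0 0.06 [ 0.5996 -0.001   0.0618] q [-0.173 -0.129  2.32   0.567  0.32   0.823] tilt 39.8 head 0.094 xyaw 0.090
0.6 0.0 0.03 [ 0.5975 -0.0075  0.0415] q [-0.2   -0.086  2.32   0.689  0.32   0.679] tilt 39.1 head 0.123 xyaw 0.090
0.7 0.0 0.2 [0.7 0.  0.2] q [-0.136 -0.096  2.026  0.282  0.543  1.154] tilt 40.0 head 0.090 xyaw 0.090
0.7 0.0 0.12 [ 0.7  -0.    0.12] q [-0.136  0.005  2.078  0.379  0.399  1.045] tilt 40.0 head 0.090 xyaw 0.090
0.7 0.0
[... 869 characters left out ...]
0 head 0.090 xyaw 0.090
0.75 -0.3 0.06 [ 0.75 -0.3   0.06] q [-0.592  0.355  1.79   0.827  0.583  0.277] tilt 40.0 head 0.090 xyaw 0.090
0.75 -0.3 0.03 [ 0.75 -0.3   0.03] q [-0.593  0.398  1.794  0.883  0.552  0.21 ] tilt 40.0 head 0.090 xyaw 0.090
0.45 -0.2 0.2 [ 0.45 -0.2   0.2 ] q [-0.838 -0.575  2.38   0.665  0.985  0.365] tilt 40.0 head 0.090 xyaw 0.090
0.45 -0.2 0.12 [ 0.45 -0.2   0.12] q [-0.838 -0.462  2.453  0.759  0.844  0.211] tilt 40.0 head 0.090 xyaw 0.090
0.45 -0.2 0.06 [ 0.45 -0.2   0.06] q [-0.839 -0.334  2.485  0.875  0.735  0.047] tilt 40.0 head 0.090 xyaw 0.090
0.45 -0.2 0.03 [ 0.45 -0.2   0.03] q [-0.839 -0.257  2.492  0.953  0.684 -0.057] tilt 40.0 head 0.090 xyaw 0.090
```

Run:
```python
from kin import *
def Rt(th,hd):
    th=np.radians(th);z=np.array([np.sin(th)*np.cos(hd),np.sin(th)*np.sin(hd),-np.cos(th)]);y=np.array([np.sin(hd),-np.cos(hd),0]);return np.c_[np.cross(y,z),y,z]
w=.58
for z0 in (.2,.3,.5,.65):
 for uz in (-.5,0,.5):
  q=solve(np.array([.42,.095,z0]),Rt(40,.09),[0,-.8,2.4,0,.9,1.5],w);show(q)
  for i in range(3):
   for j in range(5):
    p,R=fk(q,K);u=np.r_[-p[:2]/np.linalg.norm(p[:2]),uz];u/=np.linalg.norm(u)
    # keep arm plane: push within arm plane heading j1
    u=np.r_[-np.cos(q[0]),-np.sin(q[0]),uz];u/=np.linalg.norm(u)
    q,_,_=sim(q,[tuple(R.T@u*50)+(0,)],w)
   print(z0,uz,end=' ');show(q)
```

```text
[0.42  0.095 0.2  ] q [ 0.103 -0.941  2.561 -0.012  0.824  1.589] tilt 40.0 head 0.090 xyaw 0.090
0.2 -0.5 [0.3426 0.1277 0.11  ] q [ 0.37  -1.02   2.71  -0.263  0.912  1.974] tilt 33.8 head -0.008 xyaw 0.086
0.2 -0.5 [0.2686 0.1452 0.0916] q [ 0.644 -1.013  2.71  -0.39   1.159  2.28 ] tilt 27.0 head -0.231 xyaw 0.072
0.2 -0.5 [0.1968 0.1482 0.069 ] q [ 0.897 -0.939  2.71  -0.429  1.35   2.551] tilt 24.0 head -0.580 xyaw 0.051
[0.42  0.095 0.2  ] q [ 0.103 -0.941  2.561 -0.012  0.824  1.589] tilt 40.0 head 0.090 xyaw 0.090
0.2 0 [0.3434 0.1369 0.1883] q [ 0.426 -1.02   2.581 -0.29   1.061  2.007] tilt 33.7 head -0.040 xyaw 0.086
0.2 0 [0.2612 0.1537 0.1772] q [ 0.768 -1.02   2.584 -0.468  1.341  2.368] tilt 29.9 head -0.313 xyaw 0.072
0.2 0 [0.1773 0.1388 0.1633] q [ 1.079 -1.02   2.611 -0.535  1.627  2.658] tilt 31.0 head -0.635 xyaw 0.056
[0.42  0.095 0.2  ] q [ 0.103 -0.941  2.561 -0.012  0.824  1.589] tilt 40.0 head 0.090 xyaw 0.090
0.2 0.5 [0.3462 0.1278 0.3225] q [ 0.367 -1.02   2.362 -0.219  1.247  1.878] tilt 34.0 head -0.011 xyaw 0.087
0.2 0.5 [0.2413 0.1201 0.4768] q [ 0.64
[... 3344 characters left out ...]
.835  2.01 ] tilt 39.1 head 0.057 xyaw 0.090
0.65 0 [ 0.1508 -0.0622  0.7461] q [ 2.136 -1.02   1.548 -1.35   2.57   2.435] tilt 38.2 head 0.018 xyaw 0.089
0.65 0 [ 0.1326 -0.2337  0.83  ] q [ 1.648 -1.02   1.188 -1.35   2.481  1.839] tilt 36.8 head 0.078 xyaw 0.088
[0.42  0.095 0.65 ] q [ 0.103 -0.702  1.696 -0.009  1.45   1.582] tilt 40.0 head 0.090 xyaw 0.090
0.65 0.5 [0.1976 0.0719 0.7618] q [ 0.103 -0.92   1.519 -0.009  1.844  1.579] tilt 40.0 head 0.090 xyaw 0.090
0.65 0.5 [-0.0248  0.0489  0.8736] q [ 0.103 -0.92   1.109 -0.011  2.254  1.574] tilt 40.0 head 0.090 xyaw 0.090
0.65 0.5 [-0.2257  0.0251  0.96  ] q [ 0.111 -0.698  0.432 -0.028  2.68   1.562] tilt 41.7 head 0.093 xyaw 0.090
```

Model check: the fit is exact to 0.1 mm and the bin pose is reachable at 40°. Pushing inward near the inner limit untilts the tool again, if I steer it in small batches. I'll write a row planner and bring the tool in over the bin, high.

```bash
cat > plan.py <<'E'
import sys,json
from kin import *
import workcell
def rows(wps,step=48,twist=0,g=50,p=None,R=None,ztool=False):
    s=workcell.state()
    p=s["position"] if p is None else p;R=s["ee_rot"] if R is None else R
    q=s["qpos"];out=[];first=True;sim_p=np.array(p);cur=np.array(p,float)
    for w in wps:
        w=np.array(w,float);d=w-cur;n=int(np.ceil(np.linalg.norm(d)*1e3/step));
        for i in range(n):
            tgt=cur+d*(i+1)/n; l=np.round(R.T@(tgt-sim_p)*1e3).astype(int); sim_p=sim_p+R@l/1e3
            out.append({"gripper":g,"x":int(l[0]),"y":int(l[1]),"z":int(l[2]),"twist":0})
        cur=w
    print(json.dumps(out));print(len(out),"end",sim_p)
    return out
E
python3 - <<'E'
from plan import *
rows([(1.02,.1,.41),(.58,.1,.41),(.43,.095,.33)])
E
```

```text
[{"gripper": 50, "x": -13, "y": -2, "z": -41, "twist": 0}, {"gripper": 50, "x": -12, "y": -2, "z": -42, "twist": 0}, {"gripper": 50, "x": -13, "y": -2, "z": -41, "twist": 0}, {"gripper": 50, "x": -12, "y": -2, "z": -41, "twist": 0}, {"gripper": 50, "x": -40, "y": -3, "z": -19, "twist": 0}, {"gripper": 50, "x": -40, "y": -3, "z": -19, "twist": 0}, {"gripper": 50, "x": -39, "y": -3, "z": -18, "twist": 0}, {"gripper": 50, "x": -40, "y": -3, "z": -19, "twist": 0}, {"gripper": 50, "x": -40, "y": -3, "z": -19, "twist": 0}, {"gripper": 50, "x": -40, "y": -3, "z": -19, "twist": 0}, {"gripper": 50, "x": -39, "y": -3, "z": -18, "twist": 0}, {"gripper": 50, "x": -40, "y": -4, "z": -19, "twist": 0}, {"gripper": 50, "x": -40, "y": -3, "z": -19, "twist": 0}, {"gripper": 50, "x": -39, "y": -3, "z": -18, "twist": 0}, {"gripper": 50, "x": -43, "y": -1, "z": 2, "twist": 0}, {"gripper": 50, "x": -42, "y": -1, "z": 2, "twist": 0}, {"gripper": 50, "x": -43, "y": -1, "z": 2, "twist": 0}, {"gripper": 50, "x": -42, "y": -1, "z": 2, "twist": 0}]
18 end [0.43020488 0.09461889 0.32990312]
```

Request:
drive_tool([
  {"gripper": 50, "x": -13, "y": -2, "z": -41, "twist": 0},
  {"gripper": 50, "x": -12, "y": -2, "z": -42, "twist": 0},
  {"gripper": 50, "x": -13, "y": -2, "z": -41, "twist": 0},
  {"gripper": 50, "x": -12, "y": -2, "z": -41, "twist": 0},
])

```text
time_s: 4.65
position: [1.0279, 0.1006, 0.4055]
ee_rot: [[0.902, 0.071, 0.425], [0.059, -0.997, 0.042], [0.427, -0.013, -0.904]]
force: [0.2, -0.7, 0.6]
grip_width: 0.0478
```

```bash
python3 st.py
```

```text
4.65 [1.0279 0.1006 0.4055] q [0.0388 0.7373 0.5939 0.0255 1.3696 1.5421] F [ 0.169  -0.6557  0.6079] g 0.04775503408768334
[[ 0.9023  0.0707  0.4253]
 [ 0.0586 -0.9974  0.0415]
 [ 0.4272 -0.0125 -0.9041]]
tilt 25.300422461125628 tilt heading 0.09731045176817286 x yaw 0.06485733000443222
```

Commanded pose resets to what was reached and the tilt holds. So I'll grasp the first tube at this 25° tilt (jaw axis level), then add the last 15° while carrying it. Planning the path to above reject_a.

Run:
```python
from plan import *
s=workcell.state();R=s["ee_rot"]
for p in [(.4567,-.18,.14),(.4567,-.18,.027),(.44,-.2565,.027)]:
    show(solve(np.array(p),R,s["qpos"]*.3+[-.4,0,1.5,0,.7,0],.58))
rows([(.75,-.03,.41),(.4567,-.18,.30),(.4567,-.18,.13)])
```

```text
[ 0.4567 -0.18    0.14  ] q [-0.659 -0.416  2.318  0.371  0.942  0.67 ] tilt 25.3 head 0.097 xyaw 0.065
[ 0.4567 -0.18    0.027 ] q [-0.659 -0.222  2.39   0.473  0.699  0.52 ] tilt 25.3 head 0.097 xyaw 0.065
[ 0.44   -0.2565  0.027 ] q [-0.829 -0.141  2.323  0.522  0.754  0.325] tilt 25.3 head 0.097 xyaw 0.065
[{"gripper": 50, "x": -37, "y": 16, "z": -18, "twist": 0}, {"gripper": 50, "x": -36, "y": 16, "z": -18, "twist": 0}, {"gripper": 50, "x": -37, "y": 15, "z": -19, "twist": 0}, {"gripper": 50, "x": -37, "y": 16, "z": -18, "twist": 0}, {"gripper": 50, "x": -36, "y": 16, "z": -18, "twist": 0}, {"gripper": 50, "x": -37, "y": 16, "z": -18, "twist": 0}, {"gripper": 50, "x": -36, "y": 16, "z": -19, "twist": 0}, {"gripper": 50, "x": -41, "y": 16, "z": -4, "twist": 0}, {"gripper": 50, "x": -40, "y": 16, "z": -4, "twist": 0}, {"gripper": 50, "x": -40, "y": 16, "z": -3, "twist": 0}, {"gripper": 50, "x": -40, "y": 17, "z": -4, "twist": 0}, {"gripper": 50, "x": -40, "y": 16, "z": -4, "twist": 0}, {"gripper": 50, "x": -40, "y": 16, "z": -4, "twist": 0}, {"gripper": 50, "x": -40, "y": 17, "z": -4, "twist": 0}, {"gripper": 50, "x": -40, "y": 16, "z": -4, "twist": 0}, {"gripper": 50, "x": -18, "y": 0, "z": 38, "twist": 0}, {"gripper": 50, "x": -18, "y": 1, "z": 39, "twist": 0}, {"gripper": 50, "x": -18, "y": 0, "z": 38, "twist": 0}, {"gripper": 50, "x": -19, "y": 1, "z": 38, "twist": 0}]
19 end [ 0.45605438 -0.18009703  0.13024242]
```

Request:
drive_tool([
  {"gripper": 50, "x": -37, "y": 16, "z": -18, "twist": 0},
  {"gripper": 50, "x": -36, "y": 16, "z": -18, "twist": 0},
  {"gripper": 50, "x": -37, "y": 15, "z": -19, "twist": 0},
  {"gripper": 50, "x": -37, "y": 16, "z": -18, "twist": 0},
  {"gripper": 50, "x": -36, "y": 16, "z": -18, "twist": 0},
  {"gripper": 50, "x": -37, "y": 16, "z": -18, "twist": 0},
  {"gripper": 50, "x": -36, "y": 16, "z": -19, "twist": 0},
  {"gripper": 50, "x": -41, "y": 16, "z": -4, "twist": 0},
  {"gripper": 50, "x": -40, "y": 16, "z": -4, "twist": 0},
  {"gripper": 50, "x": -40, "y": 16, "z": -3, "twist": 0},
  {"gripper": 50, "x": -40, "y": 17, "z": -4, "twist": 0},
  {"gripper": 50, "x": -40, "y": 16, "z": -4, "twist": 0},
  {"gripper": 50, "x": -40, "y": 16, "z": -4, "twist": 0},
  {"gripper": 50, "x": -40, "y": 17, "z": -4, "twist": 0},
  {"gripper": 50, "x": -40, "y": 16, "z": -4, "twist": 0},
  {"gripper": 50, "x": -18, "y": 0, "z": 38, "twist": 0},
  {"gripper": 50, "x": -18, "y": 1, "z": 39, "twist": 0},
  {"gripper": 50, "x": -18, "y": 0, "z": 38, "twist": 0},
  {"gripper": 50, "x": -19, "y": 1, "z": 38, "twist": 0},
])

```text
time_s: 6.55
position: [0.457, -0.1813, 0.1297]
ee_rot: [[0.902, 0.07, 0.426], [0.06, -0.998, 0.037], [0.427, -0.008, -0.904]]
force: [0.3, 0.4, -0.2]
grip_width: 0.0474
```

```bash
python3 st.py
python3 - <<'E'
from workcell import snapshot
import cv2,pickle
a=snapshot("wrist");cv2.imwrite("pics/w1.png",a["img"]);pickle.dump(a,open("w1.pkl","wb"))
E
```

```text
6.55 [ 0.457  -0.1813  0.1297] q [-0.6575 -0.402   2.328   0.3735  0.9155  0.6606] F [ 0.3312  0.4299 -0.2153] g 0.04741312229436208
[[ 0.9021  0.0699  0.4258]
 [ 0.06   -0.9975  0.0367]
 [ 0.4273 -0.0075 -0.9041]]
tilt 25.30292116754219 tilt heading 0.08589380485989286 x yaw 0.06639399349031105
```

View pics/w1.png

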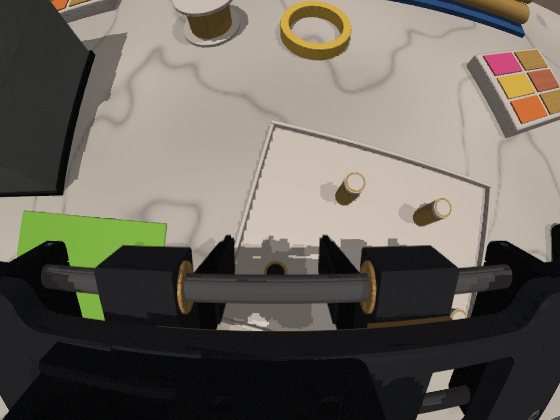

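The wrist view shows reject_a's dark open top at (276,268), midway between the fingertips (about 222 and 330). I'll convert that to a position as a check.

```bash
cat >> h.py <<'E'
def fish(c,u,v,z):
    dx,dy=(u-c["cx"])/c["fx"],(v-c["cy"])/c["fy"];r=np.hypot(dx,dy)
    d=c["R"].T@np.array([np.sin(r)*dx/r,np.sin(r)*dy/r,np.cos(r)]);o=-c["R"].T@c["t"];return o+d*(z-o[2])/d[2]
E
python3 - <<'E'
from h import *
c=pickle.load(open("w1.pkl","rb"))
for n,u,v in [("ra",276,270),("ga",355,182),("gb",440,208),("gc",458,316)]: print(n,fish(c,u,v,.054))
im=cv2.resize(c["img"][230:300,200:360],None,fx=5,fy=5,interpolation=cv2.INTER_CUBIC);cv2.imwrite("pics/w1c.png",im)
E
```

```text
ra [ 0.45200243 -0.18086479  0.054     ]
ga [ 0.52686753 -0.24054141  0.054     ]
gb [ 0.51058107 -0.31834942  0.054     ]
gc [ 0.41790354 -0.33864488  0.054     ]
```

View pics/w1c.png

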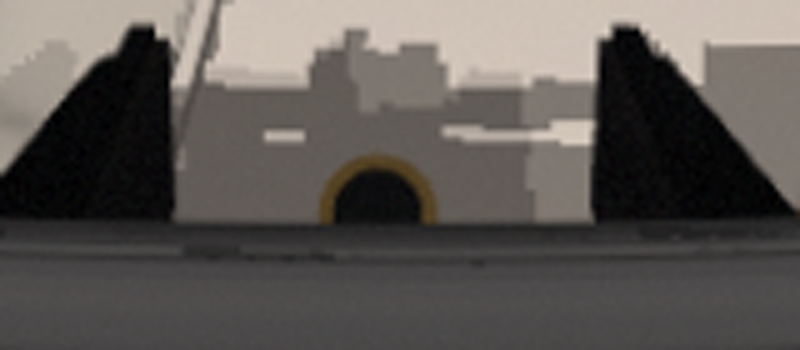

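All three views agree: reject_a is at (0.452,-0.181). Descending straight down and gripping.

Request:
drive_tool([
  {"gripper": 50, "x": -13, "y": 0, "z": 27, "twist": 0},
  {"gripper": 50, "x": -13, "y": 0, "z": 27, "twist": 0},
  {"gripper": 50, "x": -9, "y": -1, "z": 20, "twist": 0},
  {"gripper": 50, "x": -6, "y": 0, "z": 13, "twist": 0},
  {"gripper": 50, "x": -3, "y": 0, "z": 6, "twist": 0},
  {"gripper": 50, "x": 0, "y": 0, "z": 0, "twist": 0},
  {"gripper": 0, "x": 0, "y": 0, "z": 0, "twist": 0},
  {"gripper": 0, "x": 0, "y": 0, "z": 0, "twist": 0},
  {"gripper": 0, "x": 0, "y": 0, "z": 0, "twist": 0},
  {"gripper": 0, "x": 0, "y": 0, "z": 0, "twist": 0},
  {"gripper": 0, "x": 0, "y": 0, "z": 0, "twist": 0},
  {"gripper": 0, "x": 0, "y": 0, "z": 0, "twist": 0},
], squeeze=35)

```text
time_s: 7.8
position: [0.4557, -0.1783, 0.0258]
ee_rot: [[0.904, 0.071, 0.422], [0.059, -0.997, 0.041], [0.423, -0.012, -0.906]]
force: [-0.9, -0.6, 4.2]
grip_width: 0.0173
```

```bash
python3 st.py
python3 - <<'E'
from plan import *
rows([(.4567,-.18,.16)],g=0)
E
```

```text
7.8 [ 0.4557 -0.1783  0.0258] q [-0.6536 -0.2227  2.3936  0.4668  0.696   0.5292] F [-0.8748 -0.6127  4.1974] g 0.017301943296698836
[[ 0.9041  0.0706  0.4215]
 [ 0.059  -0.9974  0.0405]
 [ 0.4233 -0.0118 -0.9059]]
tilt 25.055265907799495 tilt heading 0.09588992478575553 x yaw 0.0651242124966503
[{"gripper": 0, "x": 19, "y": 0, "z": -40, "twist": 0}, {"gripper": 0, "x": 19, "y": 0, "z": -41, "twist": 0}, {"gripper": 0, "x": 20, "y": 0, "z": -40, "twist": 0}]
3 end [ 0.4571664  -0.17975266  0.15994051]
```

Grip width is 17.3 mm, so the tube is held. Lifting, then out high along y≈0.065 for the remaining tilt.

Request:
drive_tool([
  {"gripper": 0, "x": 8, "y": 0, "z": -16, "twist": 0},
  {"gripper": 0, "x": 19, "y": 0, "z": -40, "twist": 0},
  {"gripper": 0, "x": 20, "y": 0, "z": -40, "twist": 0},
  {"gripper": 0, "x": 20, "y": 0, "z": -40, "twist": 0},
])

```text
time_s: 8.2
position: [0.458, -0.1791, 0.1775]
ee_rot: [[0.905, 0.07, 0.419], [0.058, -0.997, 0.042], [0.421, -0.013, -0.907]]
force: [-0.2, -0.7, -0.2]
grip_width: 0.0177
```

```bash
python3 st.py
python3 - <<'E'
from plan import *
a=workcell.snapshot("side");import cv2;cv2.imwrite("pics/s2.png",cv2.resize(a["img"][120:260,250:450],None,fx=4,fy=4))
s=workcell.state()
o=rows([(.6,-.09,.38),(.93,.06,.42),(1.05,.066,.42)],g=0)
q,_,_=sim(s["qpos"],[(r["x"],r["y"],r["z"],0) for r in o]);show(q)
for n in range(4):
    q,p,R=sim(q,[(48,0,0,0)]*3);show(q)
E
```

```text
8.2 [ 0.458  -0.1791  0.1775] q [-0.6516 -0.4521  2.2766  0.3451  1.0171  0.7134] F [-0.1905 -0.7252 -0.2124] g 0.017745081596698773
[[ 0.905   0.0705  0.4195]
 [ 0.0583 -0.9974  0.0419]
 [ 0.4213 -0.0135 -0.9068]]
tilt 24.93262467801646 tilt heading 0.09956738245134224 x yaw 0.06429440934578262
[{"gripper": 0, "x": 35, "y": -14, "z": -18, "twist": 0}, {"gripper": 0, "x": 36, "y": -14, "z": -19, "twist": 0}, {"gripper": 0, "x": 35, "y": -13, "z": -18, "twist": 0}, {"gripper": 0, "x": 36, "y": -14, "z": -19, "twist": 0}, {"gripper": 0, "x": 35, "y": -14, "z": -18, "twist": 0}, {"gripper": 0, "x": 36, "y": -14, "z": -19, "twist": 0}, {"gripper": 0, "x": 40, "y": -16, "z": 14, "twist": 0}, {"gripper": 0, "x": 40, "y": -16, "z": 14, "twist": 0}, {"gripper": 0, "x": 41, "y": -15, "z": 14, "twist": 0}, {"gripper": 0, "x": 40, "y": -16, "z": 14, "twist": 0}, {"gripper": 0, "x": 41, "y": -16, "z": 14, "twist": 0}, {"gripper": 0, "x": 40, "y": -16, "z": 14, "twist": 0}, {"gripper": 0, "x": 40, "y": -16, "z": 14, "twist": 0}, {"gripper": 0, "x": 41, "y": -16, "z": 14, "twist": 0}, {"gripper": 0, "x": 36, "y": 1, "z": 17, "twist": 0}, {"gripper": 0, "x": 36, "y": 1, "z": 18, "twist": 0}, {"gripper": 0, "x": 36, "y": 1, "z": 17, "twist": 0}]
17 end [1.0498897  0.06588263 0.41989013]
[1.05   0.0661 0.4191] q [0.003 0.816 0.452 0.033 1.427 1.507] tilt 25.7 head 0.079 xyaw 0.068
[1.0987 0.07   0.4448] q [0.006 1.059 0.03  0.035 1.531 1.516] tilt 29.9 head 0.076 xyaw 0.068
[1.1171 0.0718 0.4693] q [0.006 1.049 0.03  0.04  1.444 1.516] tilt 35.5 head 0.074 xyaw 0.067
[1.1292 0.073  0.5039] q [0.006 1.03  0.03  0.045 1.368 1.516] tilt 41.0 head 0.073 xyaw 0.067
[1.1348 0.0737 0.5469] q [0.006 1.004 0.03  0.049 1.302 1.516] tilt 46.3 head 0.072 xyaw 0.066
```

View pics/s2.png

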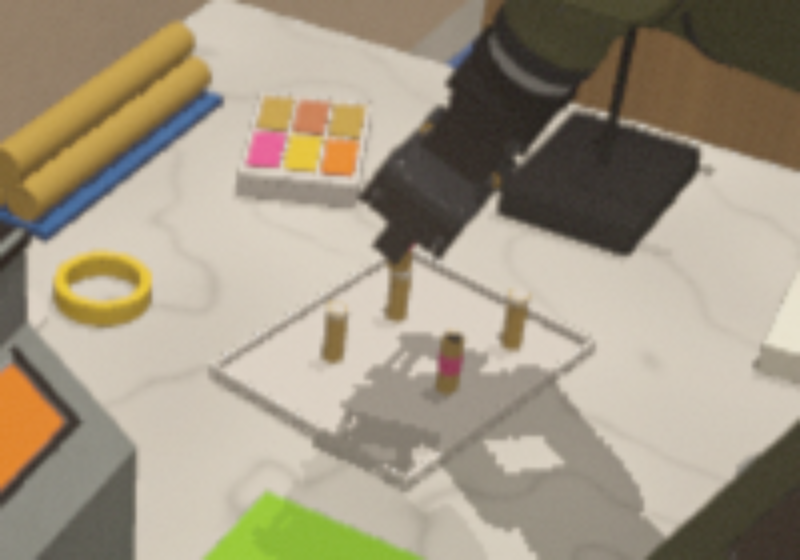

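The side view shows the other four tubes still standing and the held tube's pink band just below the fingers at about (410,250). Moving out.

Request:
drive_tool([
  {"gripper": 0, "x": 35, "y": -14, "z": -18, "twist": 0},
  {"gripper": 0, "x": 36, "y": -14, "z": -19, "twist": 0},
  {"gripper": 0, "x": 35, "y": -13, "z": -18, "twist": 0},
  {"gripper": 0, "x": 36, "y": -14, "z": -19, "twist": 0},
  {"gripper": 0, "x": 35, "y": -14, "z": -18, "twist": 0},
  {"gripper": 0, "x": 36, "y": -14, "z": -19, "twist": 0},
  {"gripper": 0, "x": 40, "y": -16, "z": 14, "twist": 0},
  {"gripper": 0, "x": 40, "y": -16, "z": 14, "twist": 0},
  {"gripper": 0, "x": 41, "y": -15, "z": 14, "twist": 0},
  {"gripper": 0, "x": 40, "y": -16, "z": 14, "twist": 0},
  {"gripper": 0, "x": 41, "y": -16, "z": 14, "twist": 0},
  {"gripper": 0, "x": 40, "y": -16, "z": 14, "twist": 0},
  {"gripper": 0, "x": 40, "y": -16, "z": 14, "twist": 0},
  {"gripper": 0, "x": 41, "y": -16, "z": 14, "twist": 0},
  {"gripper": 0, "x": 36, "y": 1, "z": 17, "twist": 0},
  {"gripper": 0, "x": 36, "y": 1, "z": 18, "twist": 0},
  {"gripper": 0, "x": 36, "y": 1, "z": 17, "twist": 0},
])

```text
time_s: 9.95
position: [1.0499, 0.0675, 0.4015]
ee_rot: [[0.905, 0.071, 0.419], [0.059, -0.997, 0.042], [0.421, -0.013, -0.907]]
force: [1.1, -0.7, 0.8]
grip_width: 0.0173
```

Request:
drive_tool([
  {"gripper": 0, "x": 48, "y": 0, "z": 0, "twist": 0},
  {"gripper": 0, "x": 48, "y": 0, "z": 0, "twist": 0},
  {"gripper": 0, "x": 48, "y": 0, "z": 0, "twist": 0},
  {"gripper": 0, "x": 48, "y": 0, "z": 0, "twist": 0},
  {"gripper": 0, "x": 48, "y": 0, "z": 0, "twist": 0},
  {"gripper": 0, "x": 48, "y": 0, "z": 0, "twist": 0},
])

```text
time_s: 10.55
position: [1.1141, 0.0716, 0.456]
ee_rot: [[0.83, 0.071, 0.553], [0.052, -0.997, 0.049], [0.555, -0.012, -0.831]]
force: [-0.1, -0.3, 0.7]
grip_width: 0.0177
```

```bash
python3 st.py
```

```text
10.55 [1.1141 0.0716 0.456 ] q [0.0043 1.0608 0.0252 0.0468 1.4683 1.5173] F [-0.1092 -0.2606  0.7131] g 0.017676569448117227
[[ 0.8299  0.0706  0.5534]
 [ 0.0523 -0.9974  0.0489]
 [ 0.5555 -0.0117 -0.8314]]
tilt 33.75272175309036 tilt heading 0.08820629341082983 x yaw 0.06289699471458093
```

Request:
drive_tool([
  {"gripper": 0, "x": 48, "y": 0, "z": 0, "twist": 0},
  {"gripper": 0, "x": 48, "y": 0, "z": 0, "twist": 0},
  {"gripper": 0, "x": 48, "y": 0, "z": 0, "twist": 0},
  {"gripper": 0, "x": 24, "y": 0, "z": 0, "twist": 0},
])

```text
time_s: 10.95
position: [1.1287, 0.0726, 0.4873]
ee_rot: [[0.772, 0.07, 0.631], [0.047, -0.997, 0.054], [0.633, -0.012, -0.774]]
force: [-0.6, -0.1, 0.5]
grip_width: 0.0176
```

```bash
python3 st.py
```

```text
10.95 [1.1287 0.0726 0.4873] q [0.004  1.0448 0.0259 0.0519 1.3868 1.5174] F [-0.6036 -0.1435  0.4939] g 0.01760346842580973
[[ 0.7725  0.0702  0.6311]
 [ 0.0469 -0.9975  0.0535]
 [ 0.6333 -0.0117 -0.7738]]
tilt 39.30179446248452 tilt heading 0.08460289023031405 x yaw 0.060700413695276054
```

The tool is at 39.3° with heading within 1.2° of the bin's. Now back over the bin high, and down in front of the mouth.

```bash
cat > binf.py <<'E'
import numpy as np
b=np.array([.6058,.1727]);w=.065
Rb=np.array([[np.cos(w),-np.sin(w),0],[np.sin(w),np.cos(w),0],[0,0,1]])
M=np.r_[b,0]+Rb@[-.039,0,.177]
th=np.radians(40)
U=Rb@[np.cos(th),0,np.sin(th)];Y=Rb@[0,1,0];N=Rb@[-np.sin(th),0,np.cos(th)]
def at(s,y,n): return M+U*s+Y*y+N*n
E
python3 - <<'E'
from plan import *;from binf import *
print(M,N,at(0,0,.12))
s=workcell.state()
o=rows([(1.0,.08,.48),(.45,.16,.47),(.44,.161,.34),at(0,0,.12)],g=0)
q,_,_=sim(s["qpos"],[(r["x"],r["y"],r["z"],0) for r in o]);show(q)
E
```

```text
[0.56688236 0.17016678 0.177     ] [-0.6414302  -0.04175178  0.76604444] [0.48991073 0.16515657 0.26892533]
[{"gripper": 0, "x": -35, "y": -5, "z": -25, "twist": 0}, {"gripper": 0, "x": -34, "y": -6, "z": -25, "twist": 0}, {"gripper": 0, "x": -35, "y": -5, "z": -25, "twist": 0}, {"gripper": 0, "x": -35, "y": -10, "z": -28, "twist": 0}, {"gripper": 0, "x": -36, "y": -10, "z": -28, "twist": 0}, {"gripper": 0, "x": -36, "y": -10, "z": -28, "twist": 0}, {"gripper": 0, "x": -35, "y": -10, "z": -28, "twist": 0}, {"gripper": 0, "x": -36, "y": -10, "z": -28, "twist": 0}, {"gripper": 0, "x": -35, "y": -9, "z": -28, "twist": 0}, {"gripper": 0, "x": -36, "y": -10, "z": -28, "twist": 0}, {"gripper": 0, "x": -36, "y": -10, "z": -28, "twist": 0}, {"gripper": 0, "x": -35, "y": -10, "z": -28, "twist": 0}, {"gripper": 0, "x": -36, "y": -10, "z": -27, "twist": 0}, {"gripper": 0, "x": -35, "y": -10, "z": -28, "twist": 0}, {"gripper": 0, "x": -36, "y": -10, "z": -28, "twist": 0}, {"gripper": 0, "x": -30, "y": 0, "z": 31, "twist": 0}, {"gripper": 0, "x": -30, "y": 0, "z": 32, "twist": 0}, {"gripper": 0, "x": -30, "y": 0, "z": 31, "twist": 0}, {"gripper": 0, "x": -3, "y": 0, "z": 43, "twist": 0}, {"gripper": 0, "x": -3, "y": 0, "z": 44, "twist": 0}]
20 end [0.49035071 0.16555998 0.26895953]
[0.4905 0.1656 0.2688] q [ 0.294 -0.626  2.294 -0.184  0.806  1.88 ] tilt 39.3 head 0.085 xyaw 0.061
```

Request:
drive_tool([
  {"gripper": 0, "x": -35, "y": -5, "z": -25, "twist": 0},
  {"gripper": 0, "x": -34, "y": -6, "z": -25, "twist": 0},
  {"gripper": 0, "x": -35, "y": -5, "z": -25, "twist": 0},
  {"gripper": 0, "x": -35, "y": -10, "z": -28, "twist": 0},
  {"gripper": 0, "x": -36, "y": -10, "z": -28, "twist": 0},
  {"gripper": 0, "x": -36, "y": -10, "z": -28, "twist": 0},
  {"gripper": 0, "x": -35, "y": -10, "z": -28, "twist": 0},
  {"gripper": 0, "x": -36, "y": -10, "z": -28, "twist": 0},
  {"gripper": 0, "x": -35, "y": -9, "z": -28, "twist": 0},
  {"gripper": 0, "x": -36, "y": -10, "z": -28, "twist": 0},
  {"gripper": 0, "x": -36, "y": -10, "z": -28, "twist": 0},
  {"gripper": 0, "x": -35, "y": -10, "z": -28, "twist": 0},
  {"gripper": 0, "x": -36, "y": -10, "z": -27, "twist": 0},
  {"gripper": 0, "x": -35, "y": -10, "z": -28, "twist": 0},
  {"gripper": 0, "x": -36, "y": -10, "z": -28, "twist": 0},
  {"gripper": 0, "x": -30, "y": 0, "z": 31, "twist": 0},
  {"gripper": 0, "x": -30, "y": 0, "z": 32, "twist": 0},
  {"gripper": 0, "x": -30, "y": 0, "z": 31, "twist": 0},
  {"gripper": 0, "x": -3, "y": 0, "z": 43, "twist": 0},
  {"gripper": 0, "x": -3, "y": 0, "z": 44, "twist": 0},
])

```text
time_s: 12.95
position: [0.5363, 0.1638, 0.276]
ee_rot: [[0.773, 0.071, 0.631], [0.047, -0.997, 0.055], [0.633, -0.013, -0.774]]
force: [0.7, 0.9, 0.4]
grip_width: 0.0175
```

```bash
python3 st.py
python3 - <<'E'
from workcell import snapshot
import cv2,pickle
for n in("side","wrist"):
    a=snapshot(n);pickle.dump(a,open(n+"3.pkl","wb"));im=a["img"]
    if n=="side": im=cv2.resize(im[140:300,150:350],None,fx=3.7,fy=3.7,interpolation=cv2.INTER_CUBIC)
    cv2.imwrite(f"pics/{n}3.png",im)
E
```

```text
12.95 [0.5363 0.1638 0.276 ] q [ 0.2543 -0.5061  2.2093 -0.1528  0.7652  1.8317] F [0.745  0.8502 0.3993] g 0.017453195214456183
[[ 0.7725  0.0712  0.631 ]
 [ 0.0469 -0.9974  0.0551]
 [ 0.6333 -0.0129 -0.7738]]
tilt 39.30147777733974 tilt heading 0.08706828747977913 x yaw 0.0606551365769232
```

View pics/side3.png

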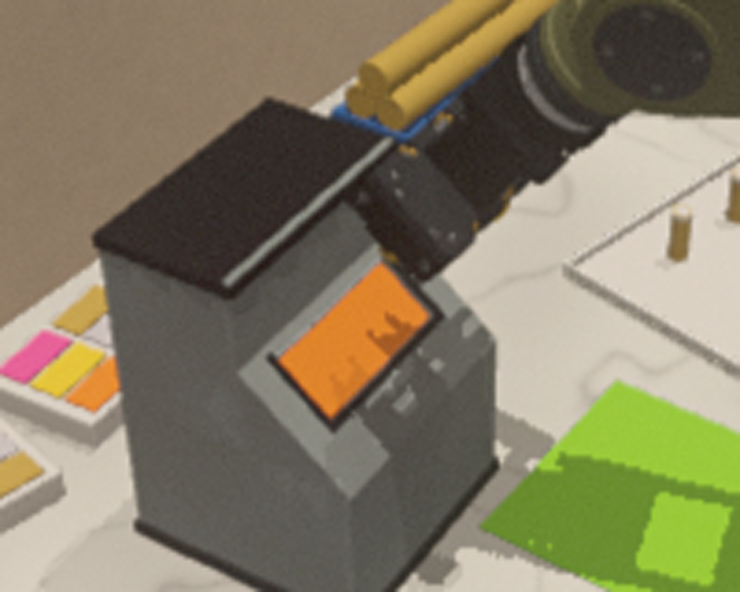

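View pics/wrist3.png

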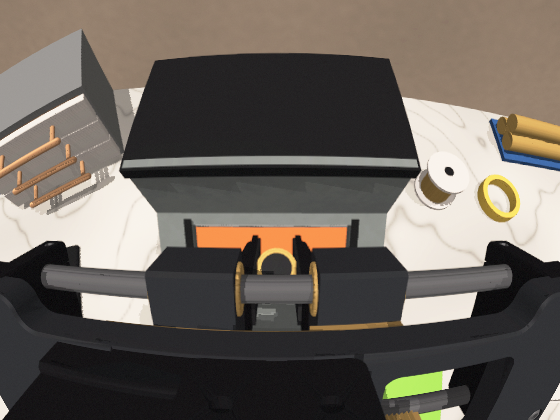

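Some early rows were cut by joint speed limits, so I'm at x=0.536 rather than 0.490, still clear. The wrist view shows the tube ring at (276,262), with the flap spanning 195–347 and so centred on it. I'll work out the face-frame offsets and cross-check the mouth pose in this picture.

Run:
```python
from plan import *;from binf import *
import pickle,cv2
s=workcell.state();p=s["position"];R=s["ee_rot"]
F=np.c_[U,Y,N];print("TCP s,y,n mm",F.T@(p-M)*1e3,"tool z in face",F.T@R[:,2])
# project mouth corners into side view
c=pickle.load(open("side3.pkl","rb"))
from h import proj
P=[at(a,y,0) for a,y in((.0275,.065),(.0275,-.065),(-.0275,-.065),(-.0275,.065))]+[p,p+R[:,2]*.008]
print(((proj(c,P)-[150,140]+.5)*3.7).round())
w=pickle.load(open("wrist3.pkl","rb"))
def fp(X):
    x=w["R"]@X+w["t"];r=np.hypot(x[0],x[1]);a=np.arctan2(r,x[2]);return np.array([w["cx"],w["cy"]])+w["fx"]*a*x[:2]/r
for X in P: print(fp(X).round())
print("lid front", [fp(np.r_[b,0]+Rb@[-.011,y,.27]).round() for y in(.095,-.095)])
```

```text
TCP s,y,n mm [33.10618989 -5.34778154 90.35973355] tool z in face [-0.02820741  0.01067485 -0.99954509]
[[270. 357.]
 [378. 255.]
 [429. 313.]
 [326. 420.]
 [396. 238.]
 [389. 243.]]
[192. 220.]
[351. 220.]
[346. 280.]
[198. 280.]
[276. 260.]
[276. 254.]
lid front [array([124., 165.]), array([416., 164.])]
```

The wrist picture matches the model within a few pixels. The side camera is offset by about 5 mm, as it was for the tubes. Shifting 33 mm down the slope to centre, then approaching to 30 mm off the face.

Run:
```python
from plan import *;from binf import *
o=rows([at(.0,0,.085)],step=17,g=0);
p=workcell.state()["position"]
o=rows([at(.0,0,.085),at(.001,0,.03)],step=20,g=0)
o=rows([at(.001,0,-.052)],step=8,g=0,p=at(.001,0,.03))
```

```text
[{"gripper": 0, "x": -16, "y": -3, "z": 3, "twist": 0}, {"gripper": 0, "x": -17, "y": -2, "z": 3, "twist": 0}]
2 end [0.51212417 0.16640821 0.24235757]
[{"gripper": 0, "x": -16, "y": -3, "z": 3, "twist": 0}, {"gripper": 0, "x": -17, "y": -2, "z": 3, "twist": 0}, {"gripper": 0, "x": 1, "y": 0, "z": 19, "twist": 0}, {"gripper": 0, "x": 1, "y": 0, "z": 18, "twist": 0}, {"gripper": 0, "x": 1, "y": 0, "z": 18, "twist": 0}]
5 end [0.54850994 0.16935676 0.20110976]
[{"gripper": 0, "x": 0, "y": 0, "z": 7, "twist": 0}, {"gripper": 0, "x": 0, "y": 0, "z": 8, "twist": 0}, {"gripper": 0, "x": 1, "y": 0, "z": 7, "twist": 0}, {"gripper": 0, "x": 0, "y": 0, "z": 8, "twist": 0}, {"gripper": 0, "x": 0, "y": 0, "z": 7, "twist": 0}, {"gripper": 0, "x": 0, "y": 0, "z": 8, "twist": 0}, {"gripper": 0, "x": 0, "y": 1, "z": 7, "twist": 0}, {"gripper": 0, "x": 1, "y": 0, "z": 8, "twist": 0}, {"gripper": 0, "x": 0, "y": 0, "z": 7, "twist": 0}, {"gripper": 0, "x": 0, "y": 0, "z": 8, "twist": 0}, {"gripper": 0, "x": 0, "y": 0, "z": 7, "twist": 0}]
11 end [0.60078649 0.17224332 0.13758201]
```

Request:
drive_tool([
  {"gripper": 0, "x": -16, "y": -3, "z": 3, "twist": 0},
  {"gripper": 0, "x": -17, "y": -2, "z": 3, "twist": 0},
  {"gripper": 0, "x": 1, "y": 0, "z": 19, "twist": 0},
  {"gripper": 0, "x": 1, "y": 0, "z": 18, "twist": 0},
  {"gripper": 0, "x": 1, "y": 0, "z": 18, "twist": 0},
  {"gripper": 0, "x": 0, "y": 0, "z": 0, "twist": 0},
])

```text
time_s: 13.65
position: [0.551, 0.1703, 0.2094]
ee_rot: [[0.776, 0.07, 0.627], [0.047, -0.997, 0.053], [0.629, -0.012, -0.777]]
force: [-1.2, 0.3, -0.5]
grip_width: 0.0176
```

```bash
cat >> st.py <<'E'
from binf import *
F_=np.c_[U,Y,N];print("face s,y,n mm",F_.T@(s["position"]-M)*1e3,"tool z",F_.T@R[:,2])
E
python3 st.py
python3 - <<'E'
from workcell import snapshot
import cv2
a=snapshot("wrist");cv2.imwrite("pics/w4.png",cv2.resize(a["img"][190:330,150:400],None,fx=3,fy=3,interpolation=cv2.INTER_CUBIC))
E
```

```text
13.65 [0.551  0.1703 0.2094] q [ 0.2612 -0.4037  2.2526 -0.1892  0.6281  1.8811] F [-1.1588  0.2575 -0.5202] g 0.0176023425152586
[[ 0.7757  0.07    0.6272]
 [ 0.047  -0.9975  0.0533]
 [ 0.6293 -0.0119 -0.7771]]
tilt 39.00723122001086 tilt heading 0.08473033814538077 x yaw 0.060471239141563056
face s,y,n mm [ 8.6504  1.1428 34.9837] tool z [-0.0174  0.0124 -0.9998]
```

View pics/w4.png

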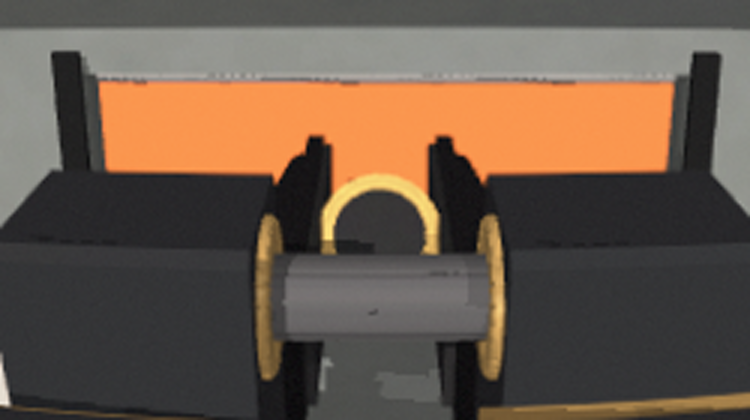

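Centred sideways. s is still 8.6 mm too high, so I'll correct by x −8 and enter gently.

Request:
drive_tool([
  {"gripper": 0, "x": -8, "y": 1, "z": 3, "twist": 0},
  {"gripper": 0, "x": 0, "y": 0, "z": 8, "twist": 0},
  {"gripper": 0, "x": 0, "y": 0, "z": 8, "twist": 0},
  {"gripper": 0, "x": 0, "y": 0, "z": 8, "twist": 0},
])

```text
time_s: 14.1
position: [0.5628, 0.1707, 0.1847]
ee_rot: [[0.773, 0.071, 0.63], [0.047, -0.997, 0.054], [0.632, -0.012, -0.775]]
force: [-2.0, -0.7, 2.2]
grip_width: 0.0174
```

```bash
python3 st.py
```

```text
14.1 [0.5628 0.1707 0.1847] q [ 0.2547 -0.3466  2.2563 -0.2003  0.5633  1.8917] F [-1.9669 -0.7361  2.176 ] g 0.01737350731740746
[[ 0.7733  0.0706  0.6301]
 [ 0.0469 -0.9974  0.0542]
 [ 0.6323 -0.0124 -0.7747]]
tilt 39.226641061925854 tilt heading 0.08587896118357405 x yaw 0.06060417129120331
face s,y,n mm [1.8406 0.8096 8.5534] tool z [-0.0136  0.0132 -0.9998]
```

Force is about 3 N, which is the flap yielding. Continuing in.

Request:
drive_tool([
  {"gripper": 0, "x": 0, "y": 0, "z": 8, "twist": 0},
  {"gripper": 0, "x": 0, "y": 0, "z": 8, "twist": 0},
  {"gripper": 0, "x": 0, "y": 0, "z": 8, "twist": 0},
  {"gripper": 0, "x": 0, "y": 0, "z": 8, "twist": 0},
])

```text
time_s: 14.5
position: [0.5817, 0.1722, 0.1576]
ee_rot: [[0.777, 0.07, 0.626], [0.047, -0.997, 0.053], [0.628, -0.012, -0.778]]
force: [-5.6, -0.7, 1.1]
grip_width: 0.0174
```

```bash
python3 st.py
```

```text
14.5 [0.5817 0.1722 0.1576] q [ 0.2469 -0.26    2.2379 -0.2132  0.5002  1.904 ] F [-5.5704 -0.6534  1.0802] g 0.01736100887963357
[[ 0.7766  0.07    0.6261]
 [ 0.0471 -0.9975  0.0532]
 [ 0.6282 -0.0118 -0.7779]]
tilt 38.928826301063765 tilt heading 0.08469531115559736 x yaw 0.060512658683188274
face s,y,n mm [ -1.0645   1.0281 -24.4203] tool z [-0.0188  0.0124 -0.9997]
```

Request:
drive_tool([
  {"gripper": 0, "x": 1, "y": 0, "z": 8, "twist": 0},
  {"gripper": 0, "x": 1, "y": 0, "z": 8, "twist": 0},
  {"gripper": 0, "x": 0, "y": 0, "z": 8, "twist": 0},
  {"gripper": 0, "x": 0, "y": 0, "z": 4, "twist": 0},
  {"gripper": 0, "x": 0, "y": 0, "z": 0, "twist": 0},
])

```text
time_s: 15.0
position: [0.6004, 0.1735, 0.1365]
ee_rot: [[0.777, 0.07, 0.626], [0.047, -0.997, 0.053], [0.628, -0.012, -0.778]]
force: [-0.7, -0.3, -4.9]
grip_width: 0.0179
```

```bash
python3 st.py
python3 - <<'E'
from workcell import snapshot
import cv2
a=snapshot("wrist");cv2.imwrite("pics/w5.png",cv2.resize(a["img"][150:330,130:420],None,fx=2.7,fy=2.7,interpolation=cv2.INTER_CUBIC))
a=snapshot("side");cv2.imwrite("pics/s5.png",cv2.resize(a["img"][140:300,150:350],None,fx=3.7,fy=3.7,interpolation=cv2.INTER_CUBIC))
E
```

```text
15.0 [0.6004 0.1735 0.1365] q [ 0.2397 -0.1828  2.2139 -0.2264  0.4477  1.9152] F [-0.7488 -0.2839 -4.9168] g 0.017946399070626166
[[ 0.7771  0.07    0.6255]
 [ 0.0472 -0.9975  0.0529]
 [ 0.6277 -0.0115 -0.7784]]
tilt 38.88553344552943 tilt heading 0.0843463578198431 x yaw 0.06072659864823427
face s,y,n mm [ -0.2202   1.1678 -52.6715] tool z [-0.0195  0.0121 -0.9997]
```

View pics/w5.png

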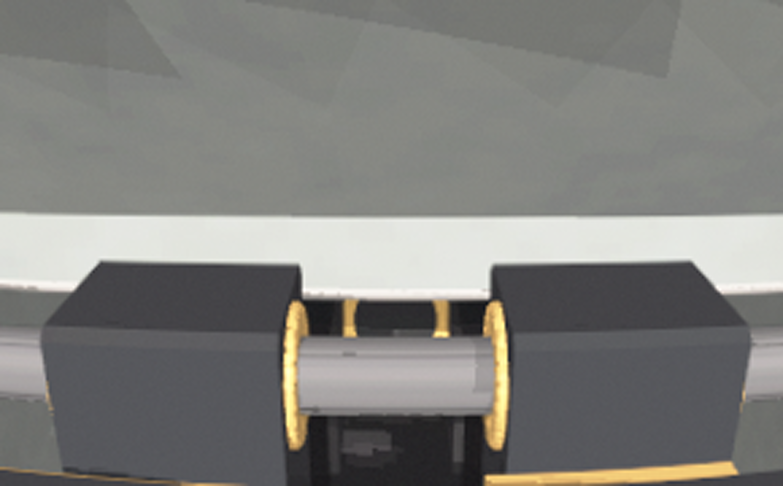

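View pics/s5.png

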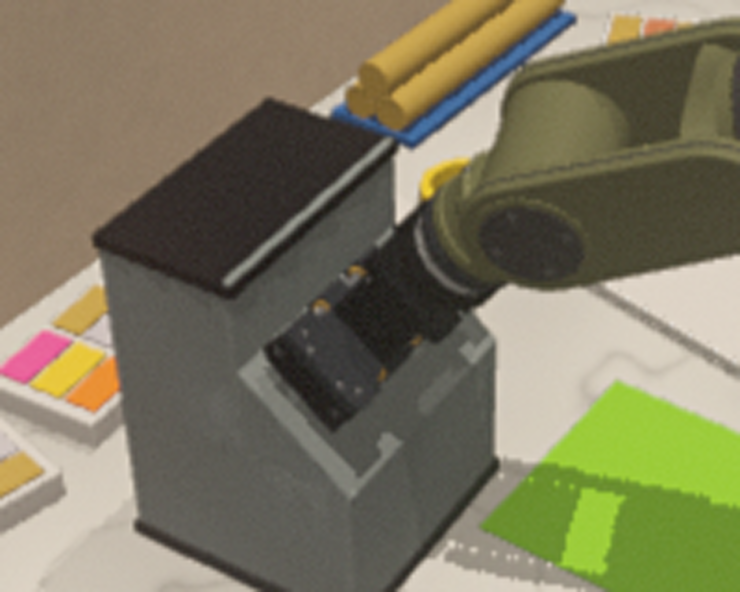

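The fingertips are about 61 mm inside the face, the hand clears the bin, and forces are about 5 N. Opening the jaws to drop the tube.

Request:
drive_tool([
  {"gripper": 45, "x": 0, "y": 0, "z": 0, "twist": 0},
  {"gripper": 45, "x": 0, "y": 0, "z": 0, "twist": 0},
  {"gripper": 45, "x": 0, "y": 0, "z": 0, "twist": 0},
  {"gripper": 45, "x": 0, "y": 0, "z": 0, "twist": 0},
  {"gripper": 45, "x": 0, "y": 0, "z": 0, "twist": 0},
  {"gripper": 45, "x": 0, "y": 0, "z": 0, "twist": 0},
])

```text
time_s: 15.7
position: [0.6005, 0.1736, 0.138]
ee_rot: [[0.776, 0.07, 0.627], [0.047, -0.997, 0.053], [0.629, -0.012, -0.777]]
force: [-5.3, -1.0, -3.7]
grip_width: 0.0425
```

```bash
python3 st.py
python3 - <<'E'
from workcell import snapshot
import cv2
a=snapshot("wrist");cv2.imwrite("pics/w6.png",cv2.resize(a["img"][150:330,130:420],None,fx=2.7,fy=2.7,interpolation=cv2.INTER_CUBIC))
E
```

```text
15.7 [0.6005 0.1736 0.138 ] q [ 0.2399 -0.1853  2.2139 -0.2264  0.4484  1.9151] F [-5.3147 -0.9995 -3.6889] g 0.04254783414883589
[[ 0.7759  0.0701  0.6269]
 [ 0.0471 -0.9975  0.0532]
 [ 0.6291 -0.0117 -0.7773]]
tilt 38.98944157281317 tilt heading 0.08466188046871082 x yaw 0.060686088493560476
face s,y,n mm [  0.7378   1.2557 -51.5812] tool z [-0.0177  0.0124 -0.9998]
```

View pics/w6.png

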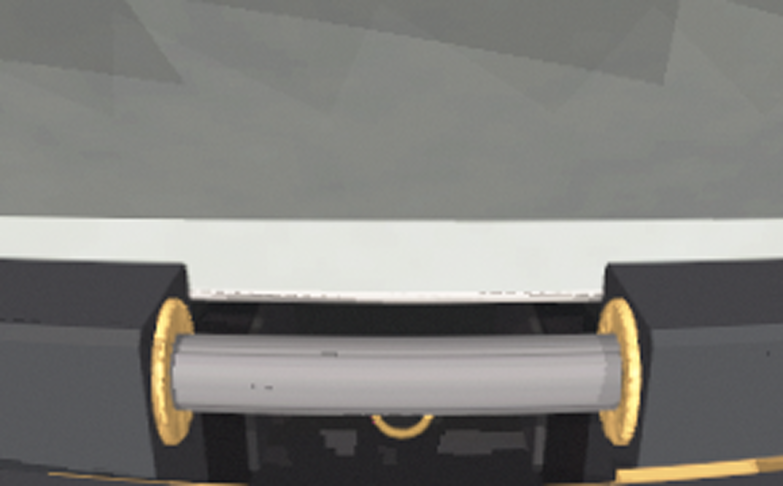

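The tube's ring is now small and lower, at crop (403,425), so it has dropped. I'll locate it by depth before retracting.

Run:
```python
from workcell import snapshot
from h import *;from binf import *
import pickle
c=snapshot("wrist");u,v=130+403/2.7,150+437/2.7
for du,dv in((0,0),(0,-1),(0,1),(2,0),(0,3),(0,6)):
    z=c["range_z"][int(round(v+dv)),int(round(u+du))]
    dx,dy=(u+du-c["cx"])/c["fx"],(v+dv-c["cy"])/c["fy"];r=np.hypot(dx,dy);d=np.array([np.sin(r)*dx/r,np.sin(r)*dy/r,np.cos(r)])
    X=c["R"].T@(d/d[2]*z-c["t"]);print(z,"bin frame",Rb.T@(X-np.r_[b,0]))
cv2.imwrite("pics/w6b.png",cv2.resize(c["img"][280:345,180:380],None,fx=4,fy=4))
```

```text
0.28369847 bin frame [-1.78930792e-02 -8.76139023e-05  1.12834110e-02]
0.28328392 bin frame [-1.70799340e-02 -8.60463715e-05  1.21219449e-02]
0.28230265 bin frame [-1.89481196e-02 -9.31711502e-05  1.23307066e-02]
0.2813166 bin frame [-0.0182071  -0.00188067  0.01374231]
0.2820273 bin frame [-2.07228269e-02 -9.88203293e-05  1.18037203e-02]
0.28034636 bin frame [-0.02353865 -0.00011016  0.01234134]
```

View pics/w6b.png

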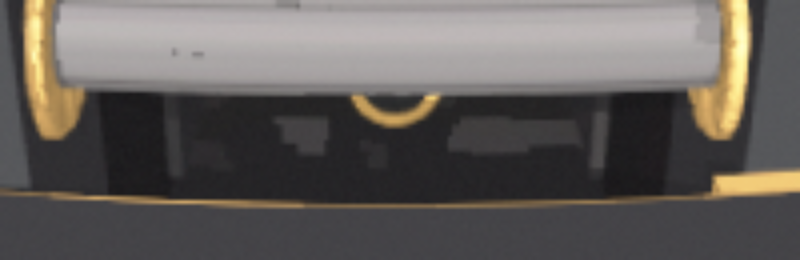

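The tube is well down inside the bin, with the pixels around the ring at about floor height. Backing out square to the face.

Request:
drive_tool([
  {"gripper": 45, "x": 0, "y": 0, "z": -10, "twist": 0},
  {"gripper": 45, "x": 0, "y": 0, "z": -15, "twist": 0},
  {"gripper": 45, "x": 0, "y": 0, "z": -20, "twist": 0},
  {"gripper": 45, "x": 0, "y": 0, "z": -25, "twist": 0},
  {"gripper": 45, "x": 0, "y": 0, "z": -30, "twist": 0},
  {"gripper": 45, "x": 0, "y": 0, "z": -30, "twist": 0},
])

```text
time_s: 16.4
position: [0.5205, 0.1673, 0.2448]
ee_rot: [[0.769, 0.071, 0.635], [0.046, -0.997, 0.056], [0.637, -0.014, -0.771]]
force: [0.4, 0.8, 0.9]
grip_width: 0.0428
```

```bash
python3 st.py
python3 - <<'E'
from workcell import snapshot
import cv2
a=snapshot("wrist");cv2.imwrite("pics/w7.png",a["img"])
a=snapshot("side");cv2.imwrite("pics/s7.png",cv2.resize(a["img"][140:300,150:350],None,fx=3.7,fy=3.7,interpolation=cv2.INTER_CUBIC))
E
```

```text
16.4 [0.5205 0.1673 0.2448] q [ 0.2745 -0.5268  2.2759 -0.1806  0.7184  1.8735] F [0.4131 0.849  0.9082] g 0.042818168677244535
[[ 0.7694  0.0711  0.6347]
 [ 0.0461 -0.9974  0.0559]
 [ 0.637  -0.0137 -0.7707]]
tilt 39.582855093351476 tilt heading 0.08781081032992749 x yaw 0.059850775915513396
face s,y,n mm [ 7.9622  0.182  81.8545] tool z [-0.0074  0.0145 -0.9999]
```

View pics/s7.png

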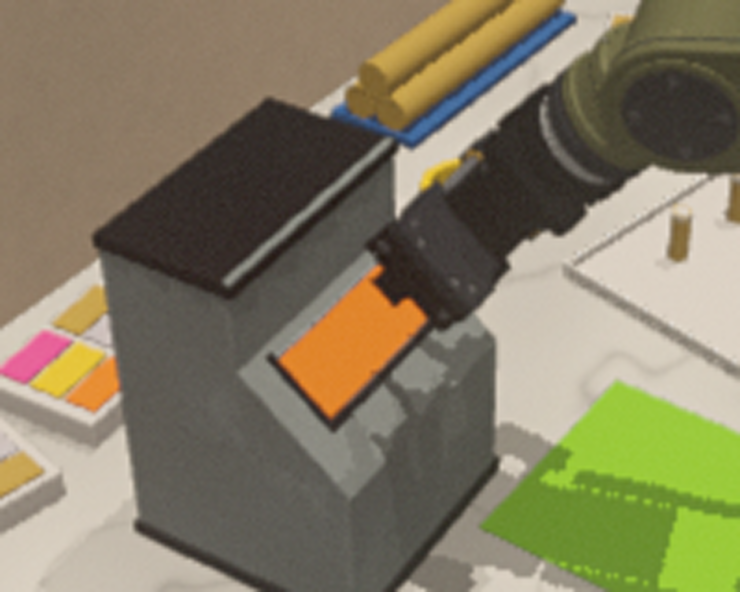

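View pics/w7.png

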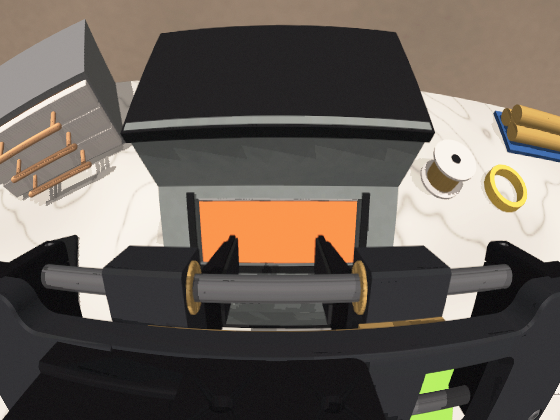

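The flap is shut flat and the fingers are empty at t = 16.4 s. Next I'll find a steered inward push, in simulation, that takes the tilt back to about 25°.

Run:
```python
from plan import *
s=workcell.state()
o=rows([(.44,.1,.33)],g=45)
q0,_,_=sim(s["qpos"],[(r["x"],r["y"],r["z"],0) for r in o]);show(q0)
for k in (0,2,4):
  for uz in(0,.3):
    q=q0.copy();print(k,uz)
    for i in range(12):
        p,R=fk(q,K);lat=-k*(q[0]-.1)
        u=np.r_[-np.cos(q[0])-lat*np.sin(q[0]),-np.sin(q[0])+lat*np.cos(q[0]),uz];u/=np.linalg.norm(u)
        q,_,_=sim(q,[tuple(R.T@u*48)+(0,)])
        if i%3==2: show(q)
```

```text
[{"gripper": 45, "x": -5, "y": 20, "z": -39, "twist": 0}, {"gripper": 45, "x": -4, "y": 20, "z": -40, "twist": 0}, {"gripper": 45, "x": -5, "y": 21, "z": -39, "twist": 0}]
3 end [0.43989071 0.0997101  0.32977183]
[0.4402 0.0998 0.3306] q [ 0.113 -0.878  2.322 -0.018  0.999  1.622] tilt 40.1 head 0.090 xyaw 0.059
0 0
[0.3693 0.1146 0.344 ] q [ 0.25  -1.02   2.34  -0.128  1.191  1.771] tilt 36.8 head 0.050 xyaw 0.060
[0.3204 0.1336 0.3676] q [ 0.45  -1.02   2.282 -0.264  1.373  1.965] tilt 32.7 head -0.044 xyaw 0.057
[0.2644 0.1396 0.3967] q [ 0.654 -1.02   2.219 -0.374  1.58   2.13 ] tilt 29.5 head -0.183 xyaw 0.051
[0.2048 0.1316 0.4316] q [ 0.862 -1.02   2.152 -0.464  1.803  2.276] tilt 27.7 head -0.353 xyaw 0.042
0 0.3
[0.3637 0.1104 0.387 ] q [ 0.232 -1.02   2.27  -0.111  1.25   1.744] tilt 37.3 head 0.057 xyaw 0.060
[0.3021 0.1212 0.4583] q [ 0.42  -1.02   2.131 -0.236  1.491  1.899] tilt 33.6 head -0.015 xyaw 0.058
[0.225  0.1116 0.5357] q [ 0.645 -1.02   1.977 -0.366  1.758  2.037] tilt 31.0 head -0.106 xyaw 0.055
[0.136  0.0703 0.6135] q [ 1.018 -1.02   1.816 -0.562  2.073  2.
[... 984 characters left out ...]
3697] q [ 0.162 -1.02   2.274 -0.093  1.341  1.681] tilt 31.8 head -0.010 xyaw 0.058
[0.3147 0.0726 0.4015] q [ 0.162 -1.02   2.2   -0.116  1.505  1.677] tilt 27.0 head -0.095 xyaw 0.053
[0.2745 0.0593 0.4402] q [ 0.163 -1.02   2.116 -0.141  1.677  1.667] tilt 22.5 head -0.211 xyaw 0.045
4 0.3
[0.3699 0.0964 0.3872] q [ 0.159 -1.02   2.269 -0.063  1.248  1.67 ] tilt 37.1 head 0.060 xyaw 0.060
[0.325  0.0825 0.4594] q [ 0.157 -1.02   2.124 -0.081  1.469  1.662] tilt 32.9 head 0.008 xyaw 0.059
[0.2632 0.067  0.5391] q [ 0.16  -1.02   1.961 -0.105  1.701  1.649] tilt 29.2 head -0.054 xyaw 0.055
[0.1823 0.0492 0.6204] q [ 0.195 -1.02   1.781 -0.154  1.935  1.645] tilt 26.5 head -0.132 xyaw 0.052
```

```bash
cat > unt.py <<'E'
from plan import *
def unt(q,n,jt,k=4,uz=0):
    o=[]
    for i in range(n):
        p,R=fk(q,K);lat=-k*(q[0]-jt)
        u=np.r_[-np.cos(q[0])-lat*np.sin(q[0]),-np.sin(q[0])+lat*np.cos(q[0]),uz];u/=np.linalg.norm(u)
        l=np.round(R.T@u*48).astype(int);o.append({"gripper":45,"x":int(l[0]),"y":int(l[1]),"z":int(l[2]),"twist":0})
        q,_,_=sim(q,[tuple(l)+(0,)])
        if i%3==2: show(q)
    print(json.dumps(o));return q
E
python3 - <<'E'
from unt import *
s=workcell.state()
o=rows([(.45,.085,.33)],g=45)
q0,_,_=sim(s["qpos"],[(r["x"],r["y"],r["z"],0) for r in o]);show(q0)
for jt in(.05,0,-.05): unt(q0,12,jt)
E
```

```text
[{"gripper": 45, "x": -2, "y": 25, "z": -38, "twist": 0}, {"gripper": 45, "x": -3, "y": 26, "z": -37, "twist": 0}, {"gripper": 45, "x": -2, "y": 25, "z": -38, "twist": 0}]
3 end [0.44952451 0.08535775 0.33021927]
[0.4498 0.0855 0.331 ] q [ 0.057 -0.86   2.313  0.026  0.99   1.555] tilt 40.1 head 0.090 xyaw 0.059
[0.3816 0.0885 0.3443] q [ 0.114 -1.02   2.339 -0.034  1.181  1.627] tilt 36.8 head 0.061 xyaw 0.060
[0.3533 0.0776 0.3689] q [ 0.11  -1.02   2.275 -0.056  1.334  1.628] tilt 31.8 head 0.007 xyaw 0.058
[0.3191 0.0664 0.4003] q [ 0.109 -1.02   2.201 -0.079  1.498  1.626] tilt 26.9 head -0.066 xyaw 0.054
[0.2782 0.056  0.4385] q [ 0.115 -1.02   2.118 -0.106  1.67   1.623] tilt 22.2 head -0.168 xyaw 0.048
[{"gripper": 45, "x": -37, "y": 1, "z": -31, "twist": 0}, {"gripper": 45, "x": -37, "y": -1, "z": -31, "twist": 0}, {"gripper": 45, "x": -36, "y": 14, "z": -29, "twist": 0}, {"gripper": 45, "x": -37, "y": 14, "z": -27, "twist": 0}, {"gripper": 45, "x": -37, "y": 15, "z": -26, "twist": 0}, {"gripper": 45, "x": -38, "y": 14, "z": -25, "twist": 0}, {"gripper": 45, "x": -39, "y": 1
[... 1815 characters left out ...]
yaw 0.054
[{"gripper": 45, "x": -34, "y": 18, "z": -29, "twist": 0}, {"gripper": 45, "x": -37, "y": 0, "z": -31, "twist": 0}, {"gripper": 45, "x": -37, "y": 9, "z": -29, "twist": 0}, {"gripper": 45, "x": -38, "y": 9, "z": -28, "twist": 0}, {"gripper": 45, "x": -39, "y": 9, "z": -27, "twist": 0}, {"gripper": 45, "x": -39, "y": 9, "z": -26, "twist": 0}, {"gripper": 45, "x": -40, "y": 9, "z": -25, "twist": 0}, {"gripper": 45, "x": -41, "y": 10, "z": -23, "twist": 0}, {"gripper": 45, "x": -42, "y": 10, "z": -22, "twist": 0}, {"gripper": 45, "x": -42, "y": 10, "z": -21, "twist": 0}, {"gripper": 45, "x": -43, "y": 10, "z": -19, "twist": 0}, {"gripper": 45, "x": -43, "y": 10, "z": -18, "twist": 0}]
```

Request:
drive_tool([
  {"gripper": 45, "x": -2, "y": 25, "z": -38, "twist": 0},
  {"gripper": 45, "x": -3, "y": 26, "z": -37, "twist": 0},
  {"gripper": 45, "x": -2, "y": 25, "z": -38, "twist": 0},
  {"gripper": 45, "x": -34, "y": 18, "z": -29, "twist": 0},
  {"gripper": 45, "x": -37, "y": 0, "z": -31, "twist": 0},
  {"gripper": 45, "x": -37, "y": 9, "z": -29, "twist": 0},
  {"gripper": 45, "x": -38, "y": 9, "z": -28, "twist": 0},
])

```text
time_s: 17.2
position: [0.3776, 0.064, 0.3453]
ee_rot: [[0.821, 0.059, 0.568], [0.05, -0.998, 0.032], [0.569, 0.002, -0.822]]
force: [-0.2, 0.3, 0.1]
grip_width: 0.0428
```

```bash
python3 st.py
python3 - <<'E'
from unt import *
s=workcell.state();show(s["qpos"])
unt(s["qpos"],9,-.05)
E
```

```text
17.2 [0.3776 0.064  0.3453] q [ 0.0059 -1.0235  2.3283  0.0307  1.2319  1.5157] F [-0.2488  0.2646  0.1201] g 0.0427713192839092
[[ 0.8206  0.0592  0.5684]
 [ 0.0497 -0.9982  0.0322]
 [ 0.5693  0.0018 -0.8221]]
tilt 34.69964647031687 tilt heading 0.05666601165773327 x yaw 0.060454826833435914
face s,y,n mm [-41.858  -93.6162 254.7595] tool z [-0.0924 -0.0047 -0.9957]
[0.3779 0.064  0.3453] q [ 0.006 -1.023  2.328  0.031  1.232  1.516] tilt 34.7 head 0.057 xyaw 0.060
[0.3474 0.0583 0.3721] q [ 1.200e-02 -1.020e+00  2.259e+00  2.000e-03  1.388e+00  1.529e+00] tilt 29.5 head 0.016 xyaw 0.059
[0.3106 0.0509 0.4056] q [ 0.01  -1.02   2.182 -0.021  1.556  1.529] tilt 24.3 head -0.040 xyaw 0.056
[0.2671 0.0444 0.4464] q [ 0.015 -1.02   2.095 -0.047  1.731  1.529] tilt 19.4 head -0.126 xyaw 0.051
[{"gripper": 45, "x": -39, "y": 8, "z": -27, "twist": 0}, {"gripper": 45, "x": -40, "y": 10, "z": -26, "twist": 0}, {"gripper": 45, "x": -40, "y": 9, "z": -24, "twist": 0}, {"gripper": 45, "x": -41, "y": 10, "z": -23, "twist": 0}, {"gripper": 45, "x": -42, "y": 9, "z": -22, "twist": 0}, {"gripper": 45, "x": -42, "y": 11, "z": -20, "twist": 0}, {"gripper": 45, "x": -43, "y": 10, "z": -19, "twist": 0}, {"gripper": 45, "x": -43, "y": 10, "z": -18, "twist": 0}, {"gripper": 45, "x": -44, "y": 11, "z": -16, "twist": 0}]
```

The model predicts it well. Seven more rows.

Request:
drive_tool([
  {"gripper": 45, "x": -39, "y": 8, "z": -27, "twist": 0},
  {"gripper": 45, "x": -40, "y": 10, "z": -26, "twist": 0},
  {"gripper": 45, "x": -40, "y": 9, "z": -24, "twist": 0},
  {"gripper": 45, "x": -41, "y": 10, "z": -23, "twist": 0},
  {"gripper": 45, "x": -42, "y": 9, "z": -22, "twist": 0},
  {"gripper": 45, "x": -42, "y": 11, "z": -20, "twist": 0},
  {"gripper": 45, "x": -43, "y": 10, "z": -19, "twist": 0},
])

```text
time_s: 17.9
position: [0.3014, 0.0484, 0.4173]
ee_rot: [[0.916, 0.04, 0.399], [0.052, -0.998, -0.019], [0.398, 0.038, -0.917]]
force: [-0.2, 0.1, -0.1]
grip_width: 0.043
```

```bash
python3 st.py
python3 - <<'E'
from plan import *
R=workcell.state()["ee_rot"];g=np.array([.435,-.257,.037])+R[:,2]*.011;print(g)
o=rows([(.37,-.02,.36),np.r_[g[:2],.28],np.r_[g[:2],.13]],step=45,g=50)
q,_,_=sim(workcell.state()["qpos"],[(r["x"],r["y"],r["z"],0) for r in o]);show(q)
show(solve(g,R,q,.58))
E
```

```text
17.9 [0.3014 0.0484 0.4173] q [ 0.0011 -1.0232  2.1606 -0.0194  1.5933  1.5196] F [-0.1858  0.148  -0.0935] g 0.04300389993483716
[[ 0.9159  0.0398  0.3995]
 [ 0.0517 -0.9985 -0.019 ]
 [ 0.3981  0.038  -0.9166]]
tilt 23.572526178725344 tilt heading -0.04745488395393262 x yaw 0.05639570638776608
face s,y,n mm [ -54.5292 -104.2523  359.4539] tool z [-0.2847 -0.0449 -0.9576]
[ 0.43939405 -0.25720868  0.0269179 ]
[{"gripper": 50, "x": 12, "y": 23, "z": 27, "twist": 0}, {"gripper": 50, "x": 12, "y": 23, "z": 27, "twist": 0}, {"gripper": 50, "x": 12, "y": 23, "z": 27, "twist": 0}, {"gripper": 50, "x": 4, "y": 39, "z": 18, "twist": 0}, {"gripper": 50, "x": 3, "y": 40, "z": 17, "twist": 0}, {"gripper": 50, "x": 3, "y": 39, "z": 18, "twist": 0}, {"gripper": 50, "x": 3, "y": 40, "z": 18, "twist": 0}, {"gripper": 50, "x": 4, "y": 39, "z": 17, "twist": 0}, {"gripper": 50, "x": 3, "y": 39, "z": 18, "twist": 0}, {"gripper": 50, "x": -15, "y": -1, "z": 34, "twist": 0}, {"gripper": 50, "x": -15, "y": -1, "z": 35, "twist": 0}, {"gripper": 50, "x": -15, "y": -2, "z": 34, "twist": 0}, {"gripper": 50, "x": -15, "y": -1, "z": 34, "twist": 0}]
13 end [ 0.43911914 -0.25748441  0.13015977]
[ 0.4394 -0.2575  0.1302] q [-0.789 -0.334  2.272  0.346  0.923  0.563] tilt 23.6 head -0.047 xyaw 0.056
[ 0.4394 -0.2572  0.0269] q [-0.789 -0.162  2.333  0.43   0.705  0.441] tilt 23.6 head -0.047 xyaw 0.056
```

Request:
drive_tool([
  {"gripper": 50, "x": 12, "y": 23, "z": 27, "twist": 0},
  {"gripper": 50, "x": 12, "y": 23, "z": 27, "twist": 0},
  {"gripper": 50, "x": 12, "y": 23, "z": 27, "twist": 0},
  {"gripper": 50, "x": 4, "y": 39, "z": 18, "twist": 0},
  {"gripper": 50, "x": 3, "y": 40, "z": 17, "twist": 0},
  {"gripper": 50, "x": 3, "y": 39, "z": 18, "twist": 0},
  {"gripper": 50, "x": 3, "y": 40, "z": 18, "twist": 0},
  {"gripper": 50, "x": 4, "y": 39, "z": 17, "twist": 0},
  {"gripper": 50, "x": 3, "y": 39, "z": 18, "twist": 0},
  {"gripper": 50, "x": -15, "y": -1, "z": 34, "twist": 0},
  {"gripper": 50, "x": -15, "y": -1, "z": 35, "twist": 0},
  {"gripper": 50, "x": -15, "y": -2, "z": 34, "twist": 0},
  {"gripper": 50, "x": -15, "y": -1, "z": 34, "twist": 0},
  {"gripper": 50, "x": 0, "y": 0, "z": 0, "twist": 0},
])

```text
time_s: 19.3
position: [0.4354, -0.2552, 0.1219]
ee_rot: [[0.92, 0.04, 0.39], [0.049, -0.999, -0.014], [0.389, 0.032, -0.921]]
force: [0.2, 1.4, -1.1]
grip_width: 0.0474
```

```bash
python3 st.py
python3 - <<'E'
from workcell import snapshot
import cv2,pickle
a=snapshot("wrist");cv2.imwrite("pics/w8.png",cv2.resize(a["img"][140:330,150:490],None,fx=2.3,fy=2.3,interpolation=cv2.INTER_CUBIC));pickle.dump(a,open("w8.pkl","wb"))
E
```

```text
19.3 [ 0.4354 -0.2552  0.1219] q [-0.7899 -0.3288  2.2816  0.3433  0.9186  0.5618] F [ 0.185   1.3778 -1.0685] g 0.04741174924757928
[[ 0.9199  0.0401  0.3901]
 [ 0.0493 -0.9987 -0.0135]
 [ 0.389   0.0317 -0.9207]]
tilt 22.97235834097942 tilt heading -0.034718949803934585 x yaw 0.053497245628993245
face s,y,n mm [-157.102  -415.959    59.8414] tool z [-0.2943 -0.0389 -0.9549]
```

View pics/w8.png

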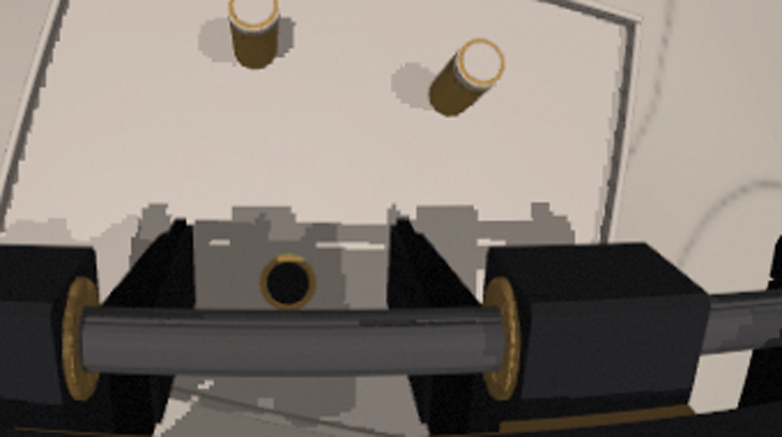

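The ring is clearly visible at crop (289,282), which is full-image (275.6,262.6), midway between the fingers.

Run:
```python
from h import *;from plan import *
c=pickle.load(open("w8.pkl","rb"));X=fish(c,150+289/2.3,140+282/2.3,.054);print(X,fish(c,150+480/2.3,140+61/2.3,.054))
s=workcell.state();R=s["ee_rot"];g=np.r_[X[:2],.037]+R[:,2]*.011;print(g, R.T@(g-s["position"])*1e3)
```

```text
[ 0.4330878 -0.2570628  0.054    ] [ 0.51139098 -0.32084894  0.054     ]
[ 0.43742062 -0.25724603  0.02689094] [-38.47421977  -2.76202627  90.84016917]
```

Request:
drive_tool([
  {"gripper": 50, "x": -11, "y": 0, "z": 28, "twist": 0},
  {"gripper": 50, "x": -11, "y": -1, "z": 26, "twist": 0},
  {"gripper": 50, "x": -8, "y": -1, "z": 19, "twist": 0},
  {"gripper": 50, "x": -5, "y": -1, "z": 12, "twist": 0},
  {"gripper": 50, "x": -2, "y": 0, "z": 6, "twist": 0},
  {"gripper": 50, "x": 0, "y": 0, "z": 0, "twist": 0},
])

```text
time_s: 19.95
position: [0.4406, -0.2582, 0.0304]
ee_rot: [[0.917, 0.04, 0.397], [0.052, -0.998, -0.019], [0.396, 0.039, -0.917]]
force: [-0.5, -0.0, -0.5]
grip_width: 0.0475
```

```bash
python3 st.py
```

```text
19.95 [ 0.4406 -0.2582  0.0304] q [-0.7869 -0.1639  2.3291  0.4227  0.7113  0.4498] F [-0.5405 -0.022  -0.4734] g 0.04747361886555423
[[ 0.9168  0.0404  0.3974]
 [ 0.0524 -0.9984 -0.0193]
 [ 0.396   0.0385 -0.9175]]
tilt 23.442274577484923 tilt heading -0.04850380447440737 x yaw 0.05708572313693434
face s,y,n mm [-212.0956 -419.3     -13.4606] tool z [-0.2869 -0.0451 -0.9569]
```

Request:
drive_tool([
  {"gripper": 50, "x": -3, "y": -1, "z": 2, "twist": 0},
  {"gripper": 0, "x": 0, "y": 0, "z": 0, "twist": 0},
  {"gripper": 0, "x": 0, "y": 0, "z": 0, "twist": 0},
  {"gripper": 0, "x": 0, "y": 0, "z": 0, "twist": 0},
  {"gripper": 0, "x": 0, "y": 0, "z": 0, "twist": 0},
  {"gripper": 0, "x": 0, "y": 0, "z": 0, "twist": 0},
  {"gripper": 0, "x": 0, "y": 0, "z": 0, "twist": 0},
], squeeze=35)

```text
time_s: 20.65
position: [0.4379, -0.2568, 0.0265]
ee_rot: [[0.917, 0.041, 0.397], [0.052, -0.998, -0.018], [0.395, 0.037, -0.918]]
force: [-0.3, -0.1, 1.0]
grip_width: 0.0172
```

```bash
python3 st.py;python3 - <<'E'
from plan import *
o=rows([(.4385,-.2565,.06),(.44,-.255,.18)],step=42,g=0)
E
```

```text
20.65 [ 0.4379 -0.2568  0.0265] q [-0.789  -0.1633  2.3363  0.4265  0.7061  0.443 ] F [-0.3221 -0.0663  0.9813] g 0.017243274806501906
[[ 0.9171  0.0406  0.3965]
 [ 0.0521 -0.9985 -0.0183]
 [ 0.3952  0.0375 -0.9179]]
tilt 23.386204218176953 tilt heading -0.04622463139845272 x yaw 0.05673484849050137
face s,y,n mm [-216.5366 -417.6674  -14.7437] tool z [-0.2878 -0.0441 -0.9567]
[{"gripper": 0, "x": 14, "y": 1, "z": -31, "twist": 0}, {"gripper": 0, "x": 16, "y": 1, "z": -36, "twist": 0}, {"gripper": 0, "x": 16, "y": 1, "z": -37, "twist": 0}, {"gripper": 0, "x": 17, "y": 1, "z": -36, "twist": 0}]
4 end [ 0.44037374 -0.25492193  0.18006224]
```

Held at 17.2 mm. Lifting. I'll also check how tall the objects are near the planned stretch line (heading about 0.2).

Request:
drive_tool([
  {"gripper": 0, "x": 7, "y": 0, "z": -15, "twist": 0},
  {"gripper": 0, "x": 14, "y": 1, "z": -32, "twist": 0},
  {"gripper": 0, "x": 16, "y": 1, "z": -36, "twist": 0},
  {"gripper": 0, "x": 16, "y": 1, "z": -37, "twist": 0},
])

```text
time_s: 21.05
position: [0.4384, -0.2542, 0.158]
ee_rot: [[0.918, 0.041, 0.395], [0.051, -0.999, -0.017], [0.394, 0.036, -0.919]]
force: [0.6, -1.0, -1.4]
grip_width: 0.0177
```

```bash
python3 st.py;python3 - <<'E'
from plan import *
from h import cloud
import pickle
C=cloud(pickle.load(open("snap0.pkl","rb"))["top"]).reshape(-1,3);C=C[(C[:,2]<.6)&(C[:,2]>.015)]
for y0 in np.arange(.1,.8,.1):
    m=(C[:,1]>y0)&(C[:,1]<y0+.1)&(C[:,0]>.72);print(round(y0,1),C[m].max(0) if m.any() else None, C[m].min(0) if m.any() else None)
s=workcell.state()
def tr(o):return [(r["x"],r["y"],r["z"],0) for r in o]
o=rows([(.55,-.12,.40),(.9,.2,.43),(1.03,.26,.43)],step=44,g=0)
q,_,_=sim(s["qpos"],tr(o));show(q)
for n in range(4):
    p,R=fk(q,K);u=R.T@np.array([np.cos(.2)*.85,np.sin(.2)*.85,.45])*49;print(u.round())
    q,_,_=sim(q,[tuple(u)+(0,)]*3);show(q)
E
```

```text
21.05 [ 0.4384 -0.2542  0.158 ] q [-0.7836 -0.3726  2.2501  0.3263  0.9817  0.5955] F [ 0.6398 -0.9568 -1.4223] g 0.017684442695295136
[[ 0.9178  0.0405  0.3949]
 [ 0.0515 -0.9985 -0.0172]
 [ 0.3936  0.0361 -0.9186]]
tilt 23.28163095592831 tilt heading -0.0434508133816015 x yaw 0.05604510498206328
face s,y,n mm [-131.5787 -415.0919   85.5876] tool z [-0.2894 -0.0428 -0.9562]
0.1 [0.90078231 0.19996656 0.03793229] [0.7939451  0.10002697 0.01568422]
0.2 [0.89154957 0.29987312 0.0356844 ] [0.78912672 0.20010093 0.01565503]
0.3 [0.89774942 0.39993787 0.03683565] [0.78006204 0.30018359 0.01561726]
0.4 [0.89848725 0.49998984 0.17553588] [0.72029907 0.40003754 0.01509326]
0.5 [0.94765502 0.59998638 0.17573487] [0.72001057 0.50003453 0.01509632]
0.6 [0.913179   0.69962893 0.17562073] [0.7200127  0.60000041 0.16517342]
0.7 None None
[{"gripper": 0, "x": 29, "y": -17, "z": -26, "twist": 0}, {"gripper": 0, "x": 29, "y": -17, "z": -26, "twist": 0}, {"gripper": 0, "x": 30, "y": -18, "z": -25, "twist": 0}, {"gripper": 0, "x": 29, "y": -17, "z": -26, "twist": 0}, {"gripper": 0, "x": 29, "y": -17, "
[... 875 characters left out ...]
"x": 31, "y": -14, "z": 12, "twist": 0}, {"gripper": 0, "x": 31, "y": -14, "z": 13, "twist": 0}]
22 end [1.03040732 0.26041409 0.430094  ]
[1.0304 0.2607 0.4295] q [ 0.225  1.01   0.115 -0.105  1.623  1.722] tilt 23.3 head -0.043 xyaw 0.056
[47. -6. -4.]
[1.055  0.2584 0.4501] q [ 0.216  1.05   0.03  -0.097  1.573  1.709] tilt 28.5 head 0.012 xyaw 0.059
[47. -6.  0.]
[1.0772 0.2564 0.4691] q [ 0.208  1.045  0.03  -0.088  1.482  1.701] tilt 33.8 head 0.051 xyaw 0.061
[47. -6.  5.]
[1.0989 0.2551 0.4874] q [ 0.2    1.042  0.03  -0.078  1.389  1.693] tilt 39.2 head 0.079 xyaw 0.060
[46. -6.  9.]
[1.1197 0.2543 0.5052] q [ 0.193  1.042  0.03  -0.068  1.295  1.686] tilt 44.5 head 0.099 xyaw 0.058
```

All clear: nothing there is above 0.18 m. Moving out.

Request:
drive_tool([
  {"gripper": 0, "x": 29, "y": -17, "z": -26, "twist": 0},
  {"gripper": 0, "x": 29, "y": -17, "z": -26, "twist": 0},
  {"gripper": 0, "x": 30, "y": -18, "z": -25, "twist": 0},
  {"gripper": 0, "x": 29, "y": -17, "z": -26, "twist": 0},
  {"gripper": 0, "x": 29, "y": -17, "z": -26, "twist": 0},
  {"gripper": 0, "x": 29, "y": -17, "z": -26, "twist": 0},
  {"gripper": 0, "x": 30, "y": -18, "z": -26, "twist": 0},
  {"gripper": 0, "x": 31, "y": -27, "z": 10, "twist": 0},
  {"gripper": 0, "x": 32, "y": -28, "z": 10, "twist": 0},
  {"gripper": 0, "x": 32, "y": -28, "z": 9, "twist": 0},
  {"gripper": 0, "x": 32, "y": -27, "z": 10, "twist": 0},
  {"gripper": 0, "x": 32, "y": -28, "z": 9, "twist": 0},
  {"gripper": 0, "x": 31, "y": -28, "z": 10, "twist": 0},
  {"gripper": 0, "x": 32, "y": -27, "z": 9, "twist": 0},
  {"gripper": 0, "x": 32, "y": -28, "z": 10, "twist": 0},
  {"gripper": 0, "x": 32, "y": -28, "z": 10, "twist": 0},
  {"gripper": 0, "x": 31, "y": -27, "z": 9, "twist": 0},
  {"gripper": 0, "x": 32, "y": -28, "z": 10, "twist": 0},
  {"gripper": 0, "x": 31, "y": -14, "z": 12, "twist": 0},
  {"gripper": 0, "x": 30, "y": -13, "z": 13, "twist": 0},
])

```text
time_s: 23.05
position: [0.9658, 0.2313, 0.4285]
ee_rot: [[0.918, 0.042, 0.396], [0.053, -0.998, -0.018], [0.394, 0.037, -0.918]]
force: [1.5, -0.7, 0.1]
grip_width: 0.0174
```

Request:
drive_tool([
  {"gripper": 0, "x": 31, "y": -14, "z": 12, "twist": 0},
  {"gripper": 0, "x": 31, "y": -14, "z": 5, "twist": 0},
  {"gripper": 0, "x": 47, "y": -6, "z": -4, "twist": 0},
  {"gripper": 0, "x": 47, "y": -6, "z": -4, "twist": 0},
  {"gripper": 0, "x": 47, "y": -6, "z": -2, "twist": 0},
  {"gripper": 0, "x": 47, "y": -6, "z": 0, "twist": 0},
  {"gripper": 0, "x": 47, "y": -6, "z": 0, "twist": 0},
  {"gripper": 0, "x": 47, "y": -6, "z": 0, "twist": 0},
])

```text
time_s: 23.85
position: [1.0706, 0.2523, 0.4781]
ee_rot: [[0.834, 0.055, 0.55], [0.051, -0.998, 0.024], [0.55, 0.008, -0.835]]
force: [0.3, 0.6, -0.1]
grip_width: 0.0173
```

```bash
python3 st.py;python3 - <<'E'
from plan import *
s=workcell.state();q=s["qpos"]
for n in range(4):
    p,R=fk(q,K);u=R.T@np.array([np.cos(.2)*.85,np.sin(.2)*.85,.45])*49;print(u.round())
    q,_,_=sim(q,[tuple(u)+(0,)]*2);show(q)
E
```

```text
23.85 [1.0706 0.2523 0.4781] q [ 0.2058  1.0365  0.0252 -0.0895  1.5038  1.6981] F [ 0.3418  0.579  -0.0711] g 0.01733108769927332
[[ 0.8336  0.0554  0.5496]
 [ 0.0509 -0.9984  0.0236]
 [ 0.5501  0.0083 -0.8351]]
tilt 33.37542687219298 tilt heading 0.04290219298891781 x yaw 0.06093611270900921
face s,y,n mm [582.7059  49.2782 -95.9282] tool z [-0.1155 -0.0122 -0.9932]
[47. -6.  4.]
[1.0861 0.2516 0.4886] q [ 0.201  1.034  0.03  -0.083  1.438  1.693] tilt 37.0 head 0.063 xyaw 0.061
[46. -6.  7.]
[1.1013 0.2511 0.4988] q [ 0.196  1.035  0.03  -0.077  1.373  1.689] tilt 40.5 head 0.080 xyaw 0.061
[46. -6. 10.]
[1.1161 0.2508 0.5089] q [ 0.191  1.036  0.03  -0.07   1.309  1.684] tilt 44.1 head 0.094 xyaw 0.059
[45. -6. 13.]
[1.1301 0.2507 0.5189] q [ 0.187  1.039  0.03  -0.064  1.244  1.679] tilt 47.6 head 0.105 xyaw 0.057
```

Request:
drive_tool([
  {"gripper": 0, "x": 47, "y": -6, "z": 4, "twist": 0},
  {"gripper": 0, "x": 47, "y": -6, "z": 4, "twist": 0},
  {"gripper": 0, "x": 46, "y": -6, "z": 6, "twist": 0},
  {"gripper": 0, "x": 40, "y": -6, "z": 6, "twist": 0},
])

```text
time_s: 24.25
position: [1.0986, 0.2522, 0.4927]
ee_rot: [[0.77, 0.067, 0.635], [0.047, -0.998, 0.048], [0.637, -0.007, -0.771]]
force: [-0.1, -0.6, -0.4]
grip_width: 0.0173
```

```bash
python3 st.py;python3 - <<'E'
from plan import *;from binf import *
o=rows([(.95,.23,.48),(.45,.16,.46)],step=44,g=0)
E
```

```text
24.25 [1.0986 0.2522 0.4927] q [ 0.1976  1.0402  0.0252 -0.0789  1.3902  1.6902] F [-0.1112 -0.5825 -0.4247] g 0.017262742262530203
[[ 0.7697  0.0671  0.6349]
 [ 0.0473 -0.9977  0.0481]
 [ 0.6366 -0.007  -0.7711]]
tilt 39.544538281941136 tilt heading 0.0755877775623707 x yaw 0.061427657382700805
face s,y,n mm [ 613.5044   47.3008 -102.6743] tool z [-0.008   0.0067 -0.9999]
[{"gripper": 0, "x": -31, "y": 3, "z": -21, "twist": 0}, {"gripper": 0, "x": -31, "y": 3, "z": -22, "twist": 0}, {"gripper": 0, "x": -31, "y": 3, "z": -21, "twist": 0}, {"gripper": 0, "x": -31, "y": 3, "z": -22, "twist": 0}, {"gripper": 0, "x": -33, "y": 3, "z": -25, "twist": 0}, {"gripper": 0, "x": -33, "y": 3, "z": -26, "twist": 0}, {"gripper": 0, "x": -34, "y": 3, "z": -25, "twist": 0}, {"gripper": 0, "x": -33, "y": 3, "z": -25, "twist": 0}, {"gripper": 0, "x": -34, "y": 3, "z": -26, "twist": 0}, {"gripper": 0, "x": -33, "y": 3, "z": -25, "twist": 0}, {"gripper": 0, "x": -33, "y": 3, "z": -26, "twist": 0}, {"gripper": 0, "x": -34, "y": 4, "z": -25, "twist": 0}, {"gripper": 0, "x": -33, "y": 3, "z": -26, "twist": 0}, {"gripper": 0, "x": -34, "y": 3, "z": -25, "twist": 0}, {"gripper": 0, "x": -33, "y": 3, "z": -26, "twist": 0}, {"gripper": 0, "x": -33, "y": 3, "z": -25, "twist": 0}]
16 end [0.45037963 0.15968729 0.46027182]
```

The tool is at 39.5° and square to the face within 0.6°. Moving back over the bin.

Request:
drive_tool([
  {"gripper": 0, "x": -31, "y": 3, "z": -21, "twist": 0},
  {"gripper": 0, "x": -31, "y": 3, "z": -22, "twist": 0},
  {"gripper": 0, "x": -31, "y": 3, "z": -21, "twist": 0},
  {"gripper": 0, "x": -31, "y": 3, "z": -22, "twist": 0},
  {"gripper": 0, "x": -33, "y": 3, "z": -25, "twist": 0},
  {"gripper": 0, "x": -33, "y": 3, "z": -26, "twist": 0},
  {"gripper": 0, "x": -34, "y": 3, "z": -25, "twist": 0},
  {"gripper": 0, "x": -33, "y": 3, "z": -25, "twist": 0},
  {"gripper": 0, "x": -34, "y": 3, "z": -26, "twist": 0},
  {"gripper": 0, "x": -33, "y": 3, "z": -25, "twist": 0},
  {"gripper": 0, "x": -33, "y": 3, "z": -26, "twist": 0},
  {"gripper": 0, "x": -34, "y": 4, "z": -25, "twist": 0},
  {"gripper": 0, "x": -33, "y": 3, "z": -26, "twist": 0},
  {"gripper": 0, "x": -34, "y": 3, "z": -25, "twist": 0},
  {"gripper": 0, "x": -33, "y": 3, "z": -26, "twist": 0},
  {"gripper": 0, "x": -33, "y": 3, "z": -25, "twist": 0},
  {"gripper": 0, "x": 0, "y": 0, "z": 0, "twist": 0},
])

```text
time_s: 25.95
position: [0.4814, 0.1656, 0.4756]
ee_rot: [[0.764, 0.068, 0.642], [0.046, -0.998, 0.051], [0.644, -0.01, -0.765]]
force: [-0.0, -0.5, 0.5]
grip_width: 0.0176
```

```bash
python3 st.py;python3 - <<'E'
from plan import *;from binf import *
o=rows([(.44,.161,.36),at(0.003,0,.12),at(.001,0,.06)],step=32,g=0)
E
```

```text
25.95 [0.4814 0.1656 0.4756] q [ 0.3069 -0.6505  1.9726 -0.1604  1.1377  1.8286] F [-0.0257 -0.5044  0.532 ] g 0.017561537394021245
[[ 0.7639  0.0683  0.6418]
 [ 0.0461 -0.9976  0.0513]
 [ 0.6437 -0.0096 -0.7652]]
tilt 40.07636145317924 tilt heading 0.07979029106712326 x yaw 0.060226206161054244
face s,y,n mm [126.3703   0.983  283.7187] tool z [ 0.0013  0.0095 -1.    ]
[{"gripper": 0, "x": -27, "y": 1, "z": 15, "twist": 0}, {"gripper": 0, "x": -26, "y": 0, "z": 16, "twist": 0}, {"gripper": 0, "x": -27, "y": 1, "z": 15, "twist": 0}, {"gripper": 0, "x": -26, "y": 1, "z": 16, "twist": 0}, {"gripper": 0, "x": -5, "y": 0, "z": 25, "twist": 0}, {"gripper": 0, "x": -4, "y": 0, "z": 26, "twist": 0}, {"gripper": 0, "x": -4, "y": 0, "z": 25, "twist": 0}, {"gripper": 0, "x": -5, "y": 0, "z": 26, "twist": 0}, {"gripper": 0, "x": -1, "y": 0, "z": 30, "twist": 0}, {"gripper": 0, "x": -1, "y": 1, "z": 30, "twist": 0}]
10 end [0.52921446 0.16729037 0.22301919]
```

Request:
drive_tool([
  {"gripper": 0, "x": -27, "y": 1, "z": 15, "twist": 0},
  {"gripper": 0, "x": -26, "y": 0, "z": 16, "twist": 0},
  {"gripper": 0, "x": -27, "y": 1, "z": 15, "twist": 0},
  {"gripper": 0, "x": -26, "y": 1, "z": 16, "twist": 0},
  {"gripper": 0, "x": -5, "y": 0, "z": 25, "twist": 0},
  {"gripper": 0, "x": -4, "y": 0, "z": 26, "twist": 0},
  {"gripper": 0, "x": -4, "y": 0, "z": 25, "twist": 0},
  {"gripper": 0, "x": -5, "y": 0, "z": 26, "twist": 0},
  {"gripper": 0, "x": -1, "y": 0, "z": 25, "twist": 0},
  {"gripper": 0, "x": 0, "y": 0, "z": 10, "twist": 0},
  {"gripper": 0, "x": 0, "y": 0, "z": 0, "twist": 0},
])

```text
time_s: 27.05
position: [0.5145, 0.166, 0.2351]
ee_rot: [[0.772, 0.066, 0.632], [0.047, -0.998, 0.047], [0.634, -0.006, -0.773]]
force: [1.0, 0.4, 0.3]
grip_width: 0.0173
```

```bash
python3 st.py
python3 - <<'E'
from workcell import snapshot
import cv2
a=snapshot("wrist");cv2.imwrite("pics/w9.png",cv2.resize(a["img"][150:330,130:420],None,fx=2.7,fy=2.7,interpolation=cv2.INTER_CUBIC))
E
```

```text
27.05 [0.5145 0.166  0.2351] q [ 0.2815 -0.5328  2.2946 -0.2007  0.7138  1.8948] F [0.9503 0.4256 0.2675] g 0.017273616908887394
[[ 0.772   0.0663  0.6322]
 [ 0.0472 -0.9978  0.047 ]
 [ 0.6339 -0.0064 -0.7734]]
tilt 39.33961088354818 tilt heading 0.07413485908026472 x yaw 0.061109792109985205
face s,y,n mm [-2.8965 -0.7615 78.2491] tool z [-0.0115  0.0058 -0.9999]
```

View pics/w9.png

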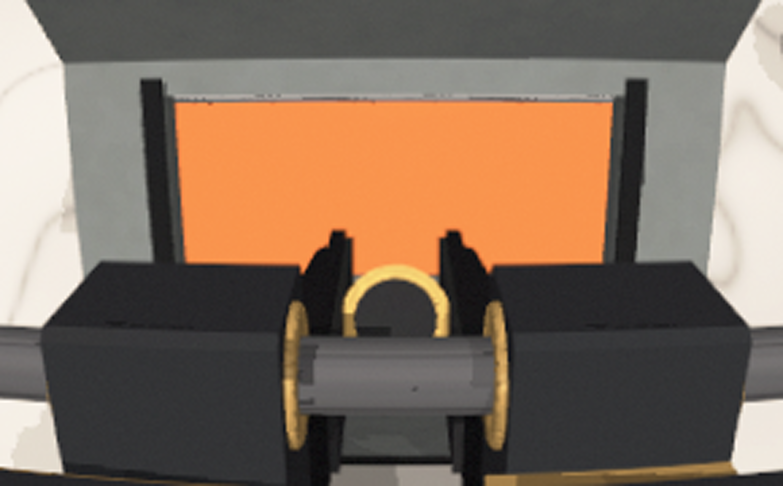

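The flap is shut and the tube is centred on it. Entering with a 4 mm upslope correction.

Request:
drive_tool([
  {"gripper": 0, "x": 2, "y": -1, "z": 16, "twist": 0},
  {"gripper": 0, "x": 2, "y": 0, "z": 16, "twist": 0},
  {"gripper": 0, "x": 1, "y": 0, "z": 13, "twist": 0},
  {"gripper": 0, "x": 0, "y": 0, "z": 8, "twist": 0},
  {"gripper": 0, "x": 0, "y": 0, "z": 8, "twist": 0},
  {"gripper": 0, "x": 0, "y": 0, "z": 4, "twist": 0},
])

```text
time_s: 27.7
position: [0.5592, 0.1705, 0.1888]
ee_rot: [[0.77, 0.067, 0.634], [0.047, -0.998, 0.048], [0.636, -0.007, -0.772]]
force: [-0.5, -0.4, 2.8]
grip_width: 0.0176
```

```bash
python3 st.py
```

```text
27.7 [0.5592 0.1705 0.1888] q [ 0.2615 -0.3609  2.2609 -0.2195  0.5718  1.9113] F [-0.5327 -0.3507  2.8103] g 0.017639709171381766
[[ 0.7703  0.067   0.6342]
 [ 0.0474 -0.9977  0.0478]
 [ 0.636  -0.0067 -0.7717]]
tilt 39.4932615579153 tilt heading 0.0752220634738723 x yaw 0.06149138148510948
face s,y,n mm [ 1.7596  0.8499 13.9191] tool z [-0.0089  0.0065 -0.9999]
```

Request:
drive_tool([
  {"gripper": 0, "x": 0, "y": 0, "z": 8, "twist": 0},
  {"gripper": 0, "x": 0, "y": 0, "z": 8, "twist": 0},
  {"gripper": 0, "x": 0, "y": 0, "z": 8, "twist": 0},
  {"gripper": 0, "x": 0, "y": 0, "z": 8, "twist": 0},
])

```text
time_s: 28.1
position: [0.5782, 0.1717, 0.1614]
ee_rot: [[0.773, 0.067, 0.631], [0.048, -0.998, 0.047], [0.632, -0.006, -0.775]]
force: [-5.8, -0.0, 1.6]
grip_width: 0.0174
```

Request:
drive_tool([
  {"gripper": 0, "x": 0, "y": 0, "z": 8, "twist": 0},
  {"gripper": 0, "x": 0, "y": 0, "z": 8, "twist": 0},
  {"gripper": 0, "x": 0, "y": 0, "z": 8, "twist": 0},
  {"gripper": 0, "x": 0, "y": 0, "z": 8, "twist": 0},
  {"gripper": 0, "x": 0, "y": 0, "z": 2, "twist": 0},
  {"gripper": 0, "x": 0, "y": 0, "z": 0, "twist": 0},
])

```text
time_s: 28.7
position: [0.5992, 0.1729, 0.1343]
ee_rot: [[0.774, 0.066, 0.629], [0.048, -0.998, 0.046], [0.631, -0.006, -0.776]]
force: [-0.4, 0.5, -5.2]
grip_width: 0.0173
```

```bash
python3 st.py
```

```text
28.7 [0.5992 0.1729 0.1343] q [ 0.2439 -0.1827  2.2196 -0.2535  0.4413  1.9428] F [-0.4429  0.4808 -5.1816] g 0.017284272509903668
[[ 0.7742  0.0663  0.6294]
 [ 0.0478 -0.9978  0.0462]
 [ 0.6311 -0.0057 -0.7757]]
tilt 39.1318148156865 tilt heading 0.07328369094391664 x yaw 0.06168879618903196
face s,y,n mm [ -2.6599   0.6764 -53.5716] tool z [-0.0152  0.0052 -0.9999]
```

The tips are about 61.5 mm inside and forces are about 5 N. Releasing.

Request:
drive_tool([
  {"gripper": 45, "x": 2, "y": 0, "z": 0, "twist": 0},
  {"gripper": 45, "x": 0, "y": 0, "z": 0, "twist": 0},
  {"gripper": 45, "x": 0, "y": 0, "z": 0, "twist": 0},
  {"gripper": 45, "x": 0, "y": 0, "z": 0, "twist": 0},
  {"gripper": 45, "x": 0, "y": 0, "z": 0, "twist": 0},
  {"gripper": 45, "x": 0, "y": 0, "z": 0, "twist": 0},
  {"gripper": 45, "x": 0, "y": 0, "z": 0, "twist": 0},
])

```text
time_s: 29.4
position: [0.6011, 0.1733, 0.1371]
ee_rot: [[0.773, 0.067, 0.631], [0.048, -0.998, 0.047], [0.633, -0.006, -0.774]]
force: [-5.3, -0.5, -3.0]
grip_width: 0.0424
```

```bash
python3 st.py
python3 - <<'E'
from workcell import snapshot
import cv2
a=snapshot("wrist");cv2.imwrite("pics/w10.png",cv2.resize(a["img"][220:345,160:400],None,fx=3.3,fy=3.3,interpolation=cv2.INTER_CUBIC))
E
```

```text
29.4 [0.6011 0.1733 0.1371] q [ 0.2435 -0.1826  2.2151 -0.2516  0.443   1.9402] F [-5.3099 -0.4582 -2.9575] g 0.04244833408591266
[[ 0.7727  0.0667  0.6313]
 [ 0.0478 -0.9978  0.0469]
 [ 0.633  -0.0061 -0.7741]]
tilt 39.275730445624674 tilt heading 0.07415528005142927 x yaw 0.061785778755044034
face s,y,n mm [  0.6607   0.9494 -52.7039] tool z [-0.0127  0.0058 -0.9999]
```

View pics/w10.png

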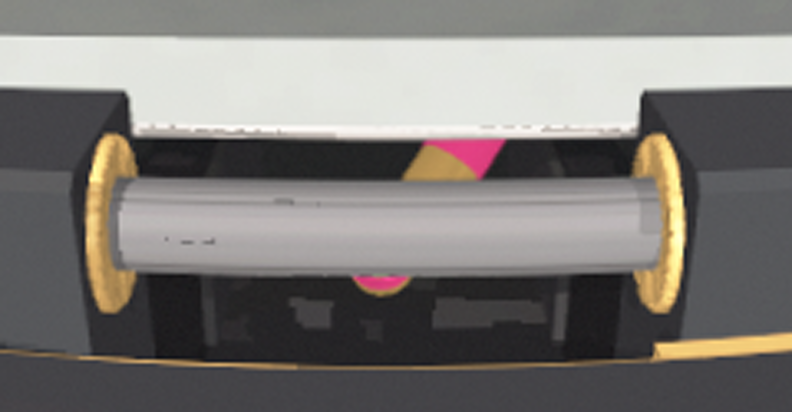

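The picture shows one tube lying at crop (455,160) and another end at (380,285). I'll check by depth that both are down in the bin and not nipped.

Run:
```python
from workcell import snapshot
from h import *;from binf import *
np.set_printoptions(precision=3,suppress=True)
c=snapshot("wrist")
for a,e in((470,152),(450,160),(435,168),(490,150),(380,283),(380,290),(300,290)):
    u,v=160+a/3.3,220+e/3.3
    z=c["range_z"][int(round(v)),int(round(u))]
    dx,dy=(u-c["cx"])/c["fx"],(v-c["cy"])/c["fy"];r=np.hypot(dx,dy);d=np.array([np.sin(r)*dx/r,np.sin(r)*dy/r,np.cos(r)])
    X=c["R"].T@(d/d[2]*z-c["t"]);print((a,e),z,"bin frame",Rb.T@(X-np.r_[b,0]))
```

```text
(470, 152) 0.28737783 bin frame [ 0.023 -0.022  0.025]
(450, 160) 0.2869867 bin frame [ 0.021 -0.016  0.024]
(435, 168) 0.28496957 bin frame [ 0.018 -0.012  0.025]
(490, 150) 0.29176256 bin frame [ 0.024 -0.028  0.021]
(380, 283) 0.26229405 bin frame [-0.015  0.002  0.035]
(380, 290) 0.27580422 bin frame [-0.014  0.003  0.02 ]
(300, 290) 0.28256547 bin frame [-0.014  0.024  0.013]
```

Both tubes are on the bin floor (z ≈ 0.02–0.035). Retracting, then moving well clear.

Request:
drive_tool([
  {"gripper": 45, "x": 0, "y": 0, "z": -10, "twist": 0},
  {"gripper": 45, "x": 0, "y": 0, "z": -15, "twist": 0},
  {"gripper": 45, "x": 0, "y": 0, "z": -20, "twist": 0},
  {"gripper": 45, "x": 0, "y": 0, "z": -25, "twist": 0},
  {"gripper": 45, "x": 0, "y": 0, "z": -30, "twist": 0},
  {"gripper": 45, "x": 0, "y": 0, "z": -35, "twist": 0},
  {"gripper": 45, "x": -5, "y": 0, "z": -40, "twist": 0},
  {"gripper": 45, "x": -5, "y": 0, "z": -40, "twist": 0},
  {"gripper": 45, "x": 0, "y": 0, "z": -40, "twist": 0},
  {"gripper": 45, "x": 0, "y": 0, "z": 0, "twist": 0},
  {"gripper": 45, "x": 0, "y": 0, "z": 0, "twist": 0},
])

```text
time_s: 30.6
position: [0.4332, 0.1614, 0.3332]
ee_rot: [[0.766, 0.068, 0.639], [0.047, -0.998, 0.05], [0.641, -0.009, -0.768]]
force: [-0.4, -0.3, -0.7]
grip_width: 0.0429
```

```bash
python3 st.py
python3 - <<'E'
from workcell import snapshot
import cv2
for n in("side","top"):
    a=snapshot(n);cv2.imwrite(f"pics/{n}11.png",a["img"])
E
```

```text
30.6 [0.4332 0.1614 0.3332] q [ 0.3443 -0.8104  2.2855 -0.2019  0.9978  1.9011] F [-0.4403 -0.3452 -0.7323] g 0.04287448309793841
[[ 0.7663  0.0678  0.6389]
 [ 0.0465 -0.9977  0.0501]
 [ 0.6408 -0.0087 -0.7676]]
tilt 39.85811545294893 tilt heading 0.07819509835570576 x yaw 0.060612702781308425
face s,y,n mm [ -2.1963  -0.071  205.7908] tool z [-0.0025  0.0085 -1.    ]
```

View pics/side11.png

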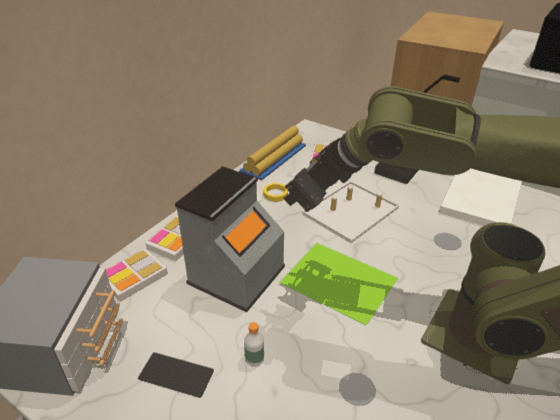

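View pics/top11.png

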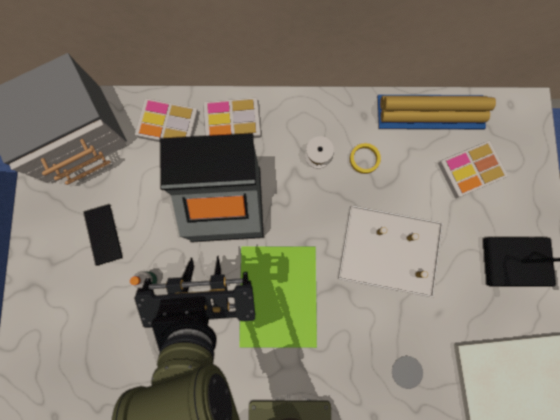

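Both views show the flap shut, the tray holding only the three capped tubes at their original pixels (381,231), (413,237) and (421,273), and the bystanders unmoved. The arm is clear and at rest.

```bash
python3 -c "
from workcell import hand_in;print(hand_in())"
```

```text
the job is handed in; nothing more can be done
None
```

Both rejects are in the scrap bin, taken one at a time. I let the flap close after the first before bringing the second. I handed in at about 30.7 s of the 67 s allowed.

**How the tilt was done:** the move rows have no tilt, so I got the 40° needed for the sloping face by pushing the tool past its outer reach, high and clear of everything. Before the second tube I reduced it again by pushing past the inner reach.

**Last checks:**
- **Tubes in the bin:** depth readings put both on the bin floor, at about z = 0.02–0.035 m.
- **Flap:** shut in both the side and top views.
- **Good tubes and bystanders:** the three white-capped tubes stand at their original pixels. The spool and tape look unmoved, and I saw no change in the glue bottle.
- **Forces:** at most about 6 N in the readings I took between moves. The arm ended clear of everything.

**Things that did not agree or came close:**
- **Camera offset:** the side camera read about 5 mm off from the top and wrist cameras, so I relied on those two.
- **Lost distance:** some fast rows were cut short by joint speed limits, leaving the tool up to 46 mm from plan. I corrected this before entering the mouth.
- **Joint limits:** the reach pushes held two joints at their range limits. Joint 3 read 0.025 against the stated 0.03, and joint 2 read −1.0235 against −1.02. I took this as rounding and tracking noise, but could not confirm it.

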